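# Gauge two rotor sleeves and sort them

## Robot

A 6-joint arm with a two-finger parallel gripper is mounted at the origin on a cart in front of the work surface, level with it; the furniture and walls round the work are solid. World frame = base frame: x ahead of the robot, y to its left, z up, the work surface at z = 0. Lengths are in m, angles in rad, forces in N, time in s.
With the tool pointing down it reaches from about 0.275 to 0.825 m from the base axis. Payload 4.9 kg.
Tool frame: the origin (TCP) lies midway between the tips of the shut fingers; the grasp point (between the pads) lies 19 mm behind it (env.grasp_offset is the distance from the TCP to the grasp point, in m); z points along the fingers, y is the line along which they close (so a half turn about z gives the same grasp; the last joint's range is limited). The gripper opens to 85 mm and grips with 20 to 120 N. Pads are 22 mm wide; open, the fingers measure 114 mm over their backs; the gripper's body (76 mm by 85 mm) begins 54 mm behind the grasp point. The pads swing forward as they close: fully open they stand 13 mm farther back than shut.
Start: joints at [-1.281, 0.326, -0.193, 1.052, 0, 1.437], TCP at [0.226, -0.501, 0.231] pointing down, gripper open.
Joint ranges: [-2.65, 2.65], [-0.97, 1.79], [-1.3, 1.35], [-1.93, 2.1], [-1.47, 1.37], [-3.14, 3.14]. Speed limits (rad/s): [2.57, 2.57, 3.14, 3.14, 3.14, 3.14].

## Interface

Orientations are given as a unit quaternion [x, y, z, w].
In Python, from station import env gives the robot as it stands.
- The arm moves only by the tool apply_moves, never from a script. Its argument "plan" is a list of rows, each a list of 3 entries, a list of its own where there are three numbers: the shift along the tool's x, y, z as a fraction of full scale, then the turn, a rotation vector about the tool's x, y, z as a fraction of full scale, then the gripper command: -1 is shut, 1 is fully open, values between are in proportion. In form: [[[dx, dy, dz], [wx, wy, wz], gripper], ...]. A call has 1 to 5 rows; each row is the pose to reach, as a shift and turn from the pose commanded when the call began, along the tool's axes at that moment; what a row does not reach only later rows make up. Full scale, the value 1, is 400 mm for a shift and 0.5 rad for a turn. A row lasts 1/12 s, in which the tool goes at most 41.7 mm and 7.16 degrees, less where a joint would pass 70% of its speed; a pose out of reach is approached as far as the arm can. A call with a number of a shift or a turn outside -1 to 1 is refused whole. A call with a gripper value outside its range is refused whole. The fingers move at their own pace and stop on an object; "squeeze" is the grip in N (left out, the last holds). Time passes only in rows, so rows that repeat a pose let the fingers close. It gives the time, the measured TCP pose, the force, the opening and the grip force at its end, in the units of the state.
- env.sense(): the state, without advancing time (a new reading comes with each control period).
- env.get_image(name): name is "scene" or "side" or "wrist"; returns a dict with "frame" (384x512x3 uint8, red, green, blue), "range_z" (384x512 float32, m along the optical axis (not along the pixel's ray), 0 where there is no reading), "K" (3x3 intrinsics, pixels), "k1" (the pictures are not rectified: a ray, as slopes to the right and down, at radius r is drawn at 1 + k1 r^2 times it, then the intrinsics apply), "rvec" (rotation vector, rad) and "tvec" (3), from world to camera coordinates, as OpenCV has them. Camera axes: x right, y down, z forward; pixel columns grow to the right and rows downward; lengths in m; the calibration is good to about 2 mm. A picture is of the moment at which its call begins.
- env.finish_job(): hands the job in; it is judged then, once.
The state is a dict: "clock": time; "qpos": joint angles; "qvel": joint speeds; "joint_torque": joint torques, N m; "tcp_pos": TCP position; "ee_rot": TCP orientation; "ft_force": force on the tool from outside, world axes, zero at the start; "moment": the same for the moment, N m; "grip_width": opening from 0.0 (shut) to 1.0 (fully open); "grasp_force": force on a finger pad.
Only numpy, scipy, OpenCV 4.12 (cv2) and the standard library are available. Lean on these libraries where they do the work, as an engineer would, in place of code of your own. Each camera call takes 0.05 s, during which the arm holds its last target. There are 200 camera calls.

## Task

Check the two blue rotor sleeves on the horizontal gauge pin, one after the other: slide each onto the pin, without forcing it, as far as it will go, draw it off again, and lay it down in its tray before trying the other - the green tray if it went fully home against the collar, the red tray if it stuck part way. Gauge both sleeves, even when the first has settled the matter, and leave the other things on the bench where they are.

Things in the scene. Friction and masses are not known exactly. Their poses are not given: they have to be found in the camera images.
- sleeve_1: loose blue eight-sided tube with white end bands, 80 mm long, 44 mm across flats, 90 g, lying on a flat; bore right through, 30 mm across flats at both mouths, ends alike. One of the two look-alike sleeves (either may lie at either place) has its bore swollen to 22 mm over the middle 20 mm. Origin: its centre, on the axis, 22 mm above what it lies on; x along the bore
- sleeve_2: loose blue eight-sided tube with white end bands, 80 mm long, 44 mm across flats, 90 g, lying on a flat; bore right through, 30 mm across flats at both mouths, ends alike. One of the two look-alike sleeves (either may lie at either place) has its bore swollen to 22 mm over the middle 20 mm. Origin: its centre, on the axis, 22 mm above what it lies on; x along the bore
- gauge: fixed: dark base plate 90 (x) x 80 (y) x 12 mm; at its +x end a grey block 30 mm thick, 54 mm wide, top at 105 mm; from it a level steel pin points along the body's -x, roughly towards the robot. Origin: centre of the plate's underside; the collar's face is at x = +5 mm, the pin's nose at x = -59 mm. Over 40 N between sleeve and gauge counts as forcing
- gauge_tip (a point): nose of the pin, on its axis, 80 mm above the worktop; x points along the pin towards collar and block. The pin is 27 mm thick, stands 64 mm out of an aluminium collar (42 mm across, 10 mm thick, before the block) and tapers over its last 10 mm to a 16 mm nose
- gauge_seat (a point): point on the pin's axis 40 mm before the collar's face, where a sleeve's centre lies when fully home; x along the pin towards the collar. A good sleeve slides 64 mm on, until its end meets the collar; the swollen one is stopped hard after about 36 mm, some 28 mm short of the collar
- green_tray_in (a point): green open tray, fixed, 114 (x) x 108 (y) mm outside, walls 4 mm thick, rim 38 mm above the worktop; the point is the centre of the inner floor (12 mm above the worktop), axes along the walls, z up. The two trays may change places. For the sleeve that fits
- red_tray_in (a point): red open tray, fixed, 114 (x) x 108 (y) mm outside, walls 4 mm thick, rim 38 mm above the worktop; the point is the centre of the inner floor (12 mm above the worktop), axes along the walls, z up. The two trays may change places. For the sleeve that sticks
- lab_timer: white and grey bench timer, 66 x 70 x 19 mm, loose; origin at the centre of its underside; to be left alone
- forceps: slim steel forceps, 124 x 12 x 10 mm, lying loose to the right of the gauge; origin at the centre of the underside; to be left alone
- strip_case: small green box with a clear lid, 38 x 75 x 22 mm, loose, lying before the gauge, below the path of the sleeves; origin at the centre of its underside; to be left alone

How it is judged:
By the outcome, as a careful person would: the job done as asked, in the order asked, and still so for the second after the job is handed in, with the robot touching nothing.
It also fails if it takes over 72 s, if anything falls off the work surface, if the arm or the gripper's body presses on something with over 40 N, if the wrist force passes 120 N, or if a joint passes its speed limit or range.

## Working session

There is one attempt and no reset: what is moved stays moved. The work goes in short steps, Python scripts to look and compute and a tool call to move; the robot and the scene stay as the last step left them, time stands still between calls to the robot, and variables do not carry over. Pictures are saved under pics/ and viewed, at most 10 in all, crops included, and the job is handed in when it is done.

Besides the shell and the picture viewer there is one more tool, called after "Emit:" by a JSON object that holds its "name" and its "arguments", one argument or row to a line. apply_moves: Moves the arm, as the interface text tells. Its arguments: {"type":"object","properties":{"plan":{"type":"array","items":{"type":"array"}},"squeeze":{"type":"number"}},"required":["plan"]}

```bash
mkdir -p pics; ls; cat > h.py <<'E'
import numpy as np, cv2
from scipy.spatial.transform import Rotation as R
from station import env
def cloud(im):
    K=im["K"];h,w=im["range_z"].shape
    u,v=np.meshgrid(np.arange(w),np.arange(h))
    p=np.stack([u,v],-1).reshape(-1,1,2).astype(np.float64)
    n=cv2.undistortPoints(p,K,np.array([im["k1"],0,0,0.]))[:,0]
    z=im["range_z"].reshape(-1,1)
    c=np.hstack([n*z,z])
    Rm=cv2.Rodrigues(np.array(im["rvec"],float))[0]
    return ((c-np.array(im["tvec"]).reshape(1,3))@Rm).reshape(h,w,3)
def save(im,name): cv2.imwrite("pics/"+name,im["frame"][:,:,::-1])
E
python3 - <<'E'
from h import *
a=env.get_image("scene");b=env.get_image("side")
np.savez("a.npz",**a);np.savez("b.npz",**b)
cv2.imwrite("pics/a.png",cv2.resize(a["frame"][:,:,::-1],(768,576)));cv2.imwrite("pics/b.png",cv2.resize(b["frame"][:,:,::-1],(768,576)))
s=env.sense();print(s, env.grasp_offset)
E
```

```text
pics
{'clock': 0.1, 'qpos': array([-1.28119907e+00,  3.26878235e-01, -1.93469835e-01,  1.05201356e+00,
        4.60974047e-06,  1.43658214e+00]), 'qvel': array([-0.00131657, -0.00285634,  0.0043388 ,  0.00094067, -0.00025398,
        0.00036029]), 'joint_torque': array([ 1.12052512e-03, -4.44238901e+01,  2.63037962e+01,  7.85202370e-03,
       -1.79915355e-04,  1.15878942e-05]), 'tcp_pos': array([ 0.22603574, -0.50083636,  0.23058087]), 'ee_rot': array([ 9.77631573e-01,  2.10323309e-01, -5.84464351e-05, -7.80470921e-04]), 'ft_force': array([-0.00947581,  0.31570442,  0.22176298]), 'moment': array([-0.01531324,  0.00320687, -0.03934263]), 'grasp_force': 0.0, 'grip_width': 1.002808347350086} 0.0187
```

View pics/a.png

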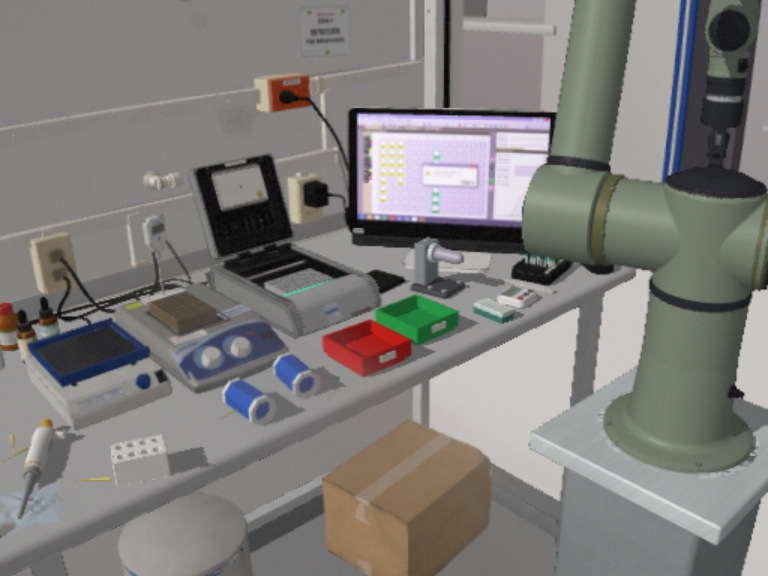

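View pics/b.png

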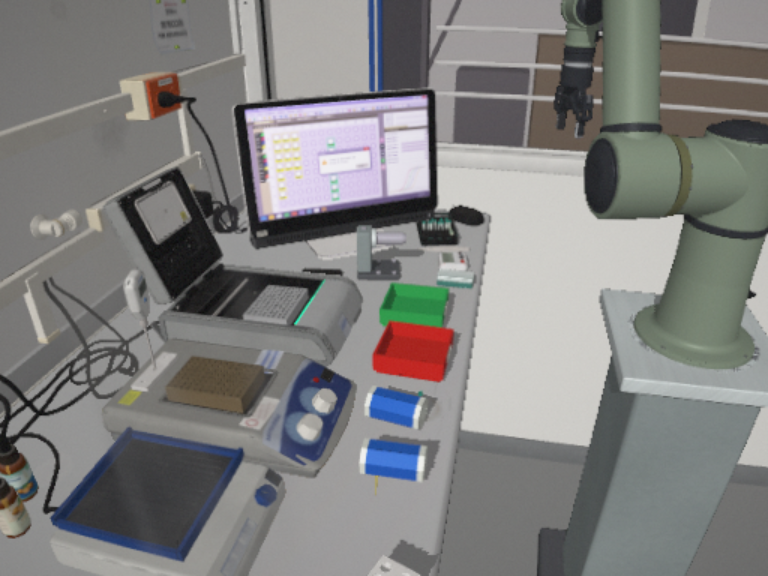

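The scene view (768x576) shows the sleeves at about (248,400) and (295,374), the red tray at (367,347), the green tray at (417,318) and the gauge at (435,268). The strip case is at (494,310). The side view agrees, with the sleeves at (393,460) and (397,407). Next I'll measure them with the point clouds.

```bash
cat > m.py <<'E'
from h import *
for n in "ab":
    im=dict(np.load(n+".npz"));P=cloud(im);hsv=cv2.cvtColor(im["frame"],cv2.COLOR_RGB2HSV).astype(int)
    H,S,V=hsv[...,0],hsv[...,1],hsv[...,2];X,Y,Z=P[...,0],P[...,1],P[...,2]
    ok=(im["range_z"]>0)&(X>0.2)&(X<0.85)&(abs(Y)<0.75)&(Z>-.02)&(Z<.13)
    print(n,"cam",-cv2.Rodrigues(im["rvec"])[0].T@im["tvec"].ravel())
    def rep(name,m):
        k,l,st,c=cv2.connectedComponentsWithStats(m.astype(np.uint8))
        for i in range(1,k):
            if st[i,4]<60: continue
            q=P[l==i];print(name,st[i,4],"uv",c[i].round(),"lo",np.percentile(q,2,0).round(3),"hi",np.percentile(q,98,0).round(3))
            hi=q[q[:,2]>np.percentile(q[:,2],98)-.006]
            r=cv2.minAreaRect((hi[:,:2]*1000).astype(np.float32));print("   top rect",np.round(r[0],1),np.round(r[1],1),round(r[2],1),len(hi), 'z',np.median(hi[:,2]).round(4))
    rep("blue",ok&(H>105)&(H<125)&(S>150)&(V>60)&(Z>.004)&(Z<.06))
    rep("green",ok&(H>45)&(H<90)&(S>120)&(Z>.004))
    rep("red",ok&((H<8)|(H>172))&(S>150)&(Z>.004))
    rep("pinreg",ok&(Z>.062)&(Z<.12)&(S<60))
    b=ok&(abs(Z)<.01)&(S<40);print("table z",np.median(Z[b]))
E
python3 m.py
```

```text
a cam [-0.40736603  0.92947928  0.61851045]
blue 146 uv [190. 247.] lo [0.469 0.338 0.016] hi [0.524 0.357 0.043]
   top rect [493.9 343.7] [ 8.6 60. ] 80.6 47 z 0.0396
blue 220 uv [159. 266.] lo [0.446 0.442 0.015] hi [0.505 0.457 0.042]
   top rect [475.4 445.9] [62.2  9.7] 0.7 67 z 0.0397
green 1057 uv [277. 211.] lo [ 0.456 -0.016  0.008] hi [0.571 0.094 0.038]
   top rect [512.3  35.9] [116.5 119.6] 89.0 240 z 0.0352
red 1286 uv [244. 230.] lo [0.433 0.128 0.007] hi [0.548 0.238 0.038]
   top rect [490.8 181.6] [112.5 116.6] 87.7 278 z 0.0353
pinreg 1008 uv [300. 148.] lo [ 0.597 -0.364  0.063] hi [ 0.845 -0.182  0.119]
   top rect [ 723.7 -276.3] [315.6  22. ] 35.4 176 z 0.1166
pinreg 385 uv [290. 168.] lo [ 0.567 -0.146  0.064] hi [ 0.66  -0.095  0.102]
   top rect [ 624.1 -128.1] [93.7 52.5] 19.0 74 z 0.1
pinreg 906 uv [207. 189.] lo [0.637 0.037 0.062] hi [0.84  0.241 0.071]
   top rect [741.1 137.5] [217.  209.1] 0.2 747 z 0.0679
pinreg 1904 uv [127. 211.] lo [0.628 0.301 0.063] hi [0.842 0.477 0.093]
   top rect [750.4 405.5] [169.9  74.1] 2.1 146 z 0.0924
pinreg 1081 uv [
[... 943 characters left out ...]
[38.1 51.7] 14.6 75 z 0.0998
pinreg 1390 uv [196. 202.] lo [0.639 0.034 0.062] hi [0.842 0.239 0.07 ]
   top rect [743.7 134.8] [212.1 212. ] 89.9 1229 z 0.0678
pinreg 4098 uv [144. 260.] lo [0.63  0.301 0.063] hi [0.845 0.475 0.091]
   top rect [754.8 402. ] [164.5  75.9] 1.1 135 z 0.0918
pinreg 73 uv [215. 263.] lo [0.577 0.364 0.062] hi [0.594 0.389 0.069]
   top rect [582.4 375.5] [26.5 19.4] 63.6 68 z 0.065
pinreg 83 uv [205. 280.] lo [0.58  0.419 0.062] hi [0.599 0.442 0.068]
   top rect [589.  430.8] [20.1 25.4] 9.4 83 z 0.0647
pinreg 4716 uv [101. 328.] lo [0.656 0.521 0.067] hi [0.787 0.646 0.072]
   top rect [722. 580.] [138.5 149. ] 89.4 4709 z 0.0697
table z -0.001780355449834628
```

```bash
cat >> h.py <<'E'
def Q(yaw): # tool down, tool x at yaw (deg)
    a=np.radians(yaw)/2; return R.from_quat([np.cos(a),np.sin(a),0,0])
def plan(*wps,start=None):
    "wps: (x,y,z,yawdeg). prints call numbers, splitting to <=0.2 m / 0.5 rad per call"
    s=env.sense(); p=np.array(s["tcp_pos"]);r=R.from_quat(s["ee_rot"])
    if start is not None: p=np.array(start[:3]);r=Q(start[3])
    for w in wps:
        T=np.array(w[:3]);RT=Q(w[3])
        while True:
            d=r.inv().apply(T-p)/.4; v=(r.inv()*RT).as_rotvec()/.5
            k=max(1,np.linalg.norm(d)/.5,np.linalg.norm(v)/.99)
            dd=(d/k).round(4);vv=(v/k).round(3)
            n=int(np.ceil(max(np.linalg.norm(dd)*.4/.0417,np.linalg.norm(vv)*.5/.125)))
            print(dd.tolist(),vv.tolist(),"rows",n)
            p=p+r.apply(dd*.4); r=r*R.from_rotvec(vv*.5)
            if k<=1: break
    print("end",p.round(4))
E
python3 - <<'E'
from h import *
plan((.42,-.11,.28,180))
for n in "ab":
    im=dict(np.load(n+".npz"));P=cloud(im);X,Y,Z=P[...,0],P[...,1],P[...,2]
    m=(X>.5)&(X<.7)&(Y>-.17)&(Y<-.06)
    q=P[m&(Z>.062)&(Z<.11)]
    for x0 in np.arange(.55,.69,.01):
        t=q[(q[:,0]>=x0)&(q[:,0]<x0+.01)]
        if len(t)>3: print(n,x0.round(2),len(t),"y",t[:,1].min().round(3),t[:,1].max().round(3),"z",t[:,2].max().round(3))
E
```

```text
[0.1537, -0.1259, -0.0223] [-0.0, -0.001, -0.99] rows 4
[0.1951, -0.0378, -0.0224] [-0.0, -0.001, -0.99] rows 4
[0.1896, 0.0594, -0.0224] [-0.0, -0.001, -0.99] rows 4
[0.1386, 0.1423, -0.0225] [-0.0, -0.001, -0.99] rows 4
[0.0544, 0.1911, -0.0226] [-0.001, -0.001, -0.99] rows 4
[-0.021, 0.0951, -0.0111] [0.0, -0.0, -0.486] rows 2
end [ 0.42 -0.11  0.28]
a 0.56 25 y -0.148 -0.125 z 0.093
a 0.57 28 y -0.145 -0.125 z 0.097
a 0.58 27 y -0.144 -0.121 z 0.094
a 0.59 23 y -0.137 -0.12 z 0.093
a 0.6 23 y -0.135 -0.116 z 0.094
a 0.61 33 y -0.139 -0.114 z 0.093
a 0.62 41 y -0.137 -0.105 z 0.099
a 0.63 75 y -0.149 -0.095 z 0.103
a 0.64 60 y -0.151 -0.095 z 0.106
a 0.65 42 y -0.143 -0.093 z 0.103
a 0.66 8 y -0.141 -0.098 z 0.103
b 0.56 11 y -0.142 -0.134 z 0.089
b 0.57 27 y -0.151 -0.124 z 0.091
b 0.58 29 y -0.147 -0.124 z 0.092
b 0.59 30 y -0.145 -0.124 z 0.093
b 0.6 29 y -0.145 -0.121 z 0.092
b 0.61 26 y -0.142 -0.12 z 0.093
b 0.62 43 y -0.138 -0.112 z 0.099
b 0.63 56 y -0.135 -0.102 z 0.1
b 0.64 54 y -0.15 -0.098 z 0.103
b 0.65 50 y -0.147 -0.096 z 0.105
b 0.66 24 y -0.145 -0.099 z 0.103
```

Emit:
{"name": "apply_moves", "arguments": {
  "plan": [
    [[0.1537,-0.1259,-0.0223],[0,0,-0.99],1],
    [[0.1537,-0.1259,-0.0223],[0,0,-0.99],1],
    [[0.1537,-0.1259,-0.0223],[0,0,-0.99],1],
    [[0.1537,-0.1259,-0.0223],[0,0,-0.99],1]
  ]
}}

```text
clock: 0.43
tcp_pos: [0.2622, -0.4282, 0.2402]
ee_rot: [0.894, 0.447, 0.0, -0.0]
ft_force: [-1.4, -0.3, -1.1]
grip_width: 0.999
grasp_force: 0.0
```

Emit:
{"name": "apply_moves", "arguments": {
  "plan": [
    [[0.1951,-0.0378,-0.0224],[0,0,-0.99],1],
    [[0.1951,-0.0378,-0.0224],[0,0,-0.99],1],
    [[0.1951,-0.0378,-0.0224],[0,0,-0.99],1],
    [[0.1951,-0.0378,-0.0224],[0,0,-0.99],1]
  ]
}}

```text
clock: 0.77
tcp_pos: [0.2975, -0.357, 0.2493]
ee_rot: [0.757, 0.653, 0.0, -0.0]
ft_force: [-0.6, -0.3, -0.1]
grip_width: 1.001
grasp_force: 0.0
```

Emit:
{"name": "apply_moves", "arguments": {
  "plan": [
    [[0.1896,0.0594,-0.0224],[0,0,-0.99],1],
    [[0.1896,0.0594,-0.0224],[0,0,-0.99],1],
    [[0.1896,0.0594,-0.0224],[0,0,-0.99],1],
    [[0.1896,0.0594,-0.0224],[0,0,-0.99],1]
  ]
}}

```text
clock: 1.1
tcp_pos: [0.3328, -0.2858, 0.2582]
ee_rot: [0.574, 0.819, 0.0, -0.0]
ft_force: [0.7, 0.6, 0.5]
grip_width: 0.999
grasp_force: 0.0
```

Emit:
{"name": "apply_moves", "arguments": {
  "plan": [
    [[0.1386,0.1423,-0.0225],[0,0,-0.99],1],
    [[0.1386,0.1423,-0.0225],[0,0,-0.99],1],
    [[0.1386,0.1423,-0.0225],[0,0,-0.99],1],
    [[0.1386,0.1423,-0.0225],[0,0,-0.99],1]
  ]
}}

```text
clock: 1.43
tcp_pos: [0.3681, -0.2147, 0.2672]
ee_rot: [0.356, 0.935, 0.0, -0.0]
ft_force: [-0.2, -1.1, -0.5]
grip_width: 1.006
grasp_force: 0.0
```

Emit:
{"name": "apply_moves", "arguments": {
  "plan": [
    [[0.0544,0.1911,-0.0226],[0,0,-0.99],1],
    [[0.0544,0.1911,-0.0226],[0,0,-0.99],1],
    [[0.0544,0.1911,-0.0226],[0,0,-0.99],1],
    [[0.0544,0.1911,-0.0226],[0,0,-0.99],1]
  ]
}}

```text
clock: 1.77
tcp_pos: [0.4034, -0.1434, 0.2761]
ee_rot: [0.116, 0.993, 0.0, -0.0]
ft_force: [0.7, 0.1, 0.4]
grip_width: 1.001
grasp_force: 0.0
```

Emit:
{"name": "apply_moves", "arguments": {
  "plan": [
    [[-0.021,0.0951,-0.0111],[0,0,-0.486],1],
    [[-0.021,0.0951,-0.0111],[0,0,-0.486],1],
    [[-0.021,0.0951,-0.0111],[0,0,-0.486],1],
    [[-0.021,0.0951,-0.0111],[0,0,-0.486],1]
  ]
}}

```text
clock: 2.1
tcp_pos: [0.4199, -0.1103, 0.2803]
ee_rot: [0.001, 1.0, -0.0, -0.0]
ft_force: [-0.6, 0.3, -0.2]
grip_width: 0.998
grasp_force: 0.0
```

```bash
python3 - <<'E'
from h import *
w=env.get_image("wrist");np.savez("w1.npz",**w);save(w,"w1.png")
s=env.sense();print(s["clock"],s["tcp_pos"],s["ee_rot"],s["qpos"].round(2))
print("cam",-cv2.Rodrigues(w["rvec"])[0].T@w["tvec"].ravel())
E
```

```text
2.15 [ 0.41974394 -0.11065399  0.28031115] [ 1.41853425e-03  9.99998920e-01  9.82766682e-07 -3.85280128e-04] [-0.43  0.08 -0.38  1.11 -0.   -0.43]
cam [ 0.34218073 -0.10991484  0.42256338]
```

View pics/w1.png

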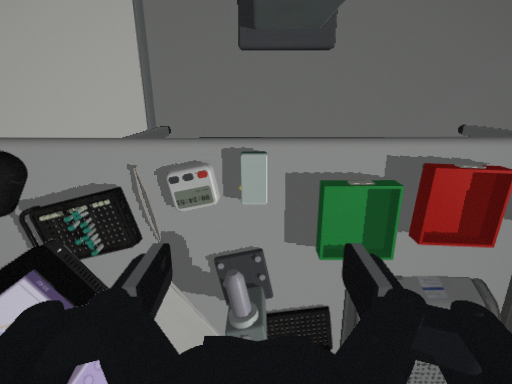

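Wrist view: the gauge pin runs from about (235,272) to (243,318) over the dark plate. The strip case is at (254,178), the timer at (192,187), the green tray at (358,220) and the red tray at (460,205). Next I'll fit the gauge, trays and sleeves.

```bash
cat > fit.py <<'E'
from h import *
from scipy.optimize import least_squares as LS
C={}
for n in ("a","b","w1"):
    im=dict(np.load(n+".npz"));P=cloud(im);X,Y,Z=P[...,0],P[...,1],P[...,2];C[n]=(im,P)
    q=P[(X>.562)&(X<.618)&(Y>-.17)&(Y<-.09)&(Z>.066)&(Z<.1)&(im["range_z"]>0)]
    def f(p,fixed=True):
        y0,s,z0=p; t=q[:,0]-.59; c=1/np.hypot(1,s)
        return np.hypot((q[:,1]-y0-s*t)*c,q[:,2]-z0)-.0135
    r=LS(f,[-.133,.2,.08],loss="soft_l1",f_scale=.001)
    t=R.from_euler("z",0)
    print(n,len(q),"pin y@.59, yaw, z",r.x[0].round(4),np.degrees(np.arctan(r.x[1])).round(2),r.x[2].round(4),"rms",np.sqrt((r.fun**2).mean()).round(4))
    # block/plate
    ps=np.array([np.cos(np.arctan(r.x[1])),np.sin(np.arctan(r.x[1]))])
    blk=P[(X>.6)&(X<.7)&(Y>-.18)&(Y<-.07)&(Z>.099)&(Z<.11)]
    o=np.array([.59,r.x[0]]);a=(blk[:,:2]-o)@ps;b=(blk[:,:2]-o)@[-ps[1],ps[0]]
    print("  block top along",np.percentile(a,[2,98]).round(4),"across",np.percentile(b,[2,98]).round(4),"z",np.median(blk[:,2]).round(4))
    reg=P[(X>.5)&(X<.7)&(Y>-.18)&(Y<-.07)&(Z>.062)&(Z<.1)];a=(reg[:,:2]-o)@ps;b=(reg[:,:2]-o)@[-ps[1],ps[0]];a=a[abs(b)<.014]
    print("  pin start along",np.sort(a)[[0,2,5,10]].round(4))
    hsv=cv2.cvtColor(im["frame"],cv2.COLOR_RGB2HSV).astype(int);H,S,V=hsv[...,0],hsv[...,1],hsv[...,2]
    for nm,m in (("green",(H>45)&(H<80)&(S>140)&(X>.44)),("red",((H<8)|(H>172))&(S>150)&(Y>.08))):
        m=m&(Z>.028)&(Z<.045)&(X>.4)&(X<.6)&(Y>-.05)&(Y<.26);q2=(P[m][:,:2]*1000).astype(np.float32)
        rr=cv2.minAreaRect(q2);print("  ",nm,np.round(rr[0],1),np.round(rr[1],1),round(rr[2],1))
# plate in wrist
E
python3 fit.py
cat > sl.py <<'E'
from h import *
from scipy.optimize import least_squares as LS
# sleeve fit: octagonal tube surface (upper faces), x extent incl. white bands
def fit(n,x0,y0,z0=.022):
    im=dict(np.load(n+".npz"));P=cloud(im);X,Y,Z=P[...,0],P[...,1],P[...,2]
    q=P[(np.hypot(X-x0,Y-y0)<.055)&(Z>.008)&(Z<.05)&(im["range_z"]>0)]
    def sd(p):
        c,s=np.cos(p[2]),np.sin(p[2]);dx=q[:,0]-p[0];dy=q[:,1]-p[1];u=c*dx+s*dy;v=-s*dx+c*dy;w=q[:,2]-z0
        o=np.max(np.abs([v,w,(v+w)*.7071,(v-w)*.7071]),0)-.022
        e=np.abs(u)-.04
        return np.where((o>0)&(e>0),np.hypot(o,e),np.where(np.maximum(o,e)>-.004,np.maximum(o,e),-.004*0+np.maximum(o,e)))
    b=min((LS(sd,[x0,y0,a],loss="soft_l1",f_scale=.001) for a in (-.25,-.1,0.,.1,.25)),key=lambda r:r.cost)
    print(n,len(q),b.x[:2].round(4),"yaw",np.degrees(b.x[2]).round(2),"rms",np.sqrt((b.fun**2).mean()).round(4)); return b.x
if __name__=="__main__":
    for n in "ab":
        fit(n,.495,.333);fit(n,.477,.435)
E
python3 sl.py
```

```text
a 152 pin y@.59, yaw, z -0.1377 11.48 0.079 rms 0.0034
  block top along [0.0429 0.0754] across [-0.0186  0.0294] z 0.101
  pin start along [-0.0256 -0.0246 -0.0239 -0.0225]
   green [512.6  39. ] [121.  112.5] 0.4
   red [489.8 181.7] [112.4 118.7] 87.8
b 150 pin y@.59, yaw, z -0.1417 14.96 0.0786 rms 0.0019
  block top along [0.0435 0.0785] across [-0.0182  0.0237] z 0.1008
  pin start along [-0.0228 -0.0225 -0.0199 -0.0191]
   green [514.8  35.9] [111.8 112.9] 89.8
   red [491.4 180.2] [110.9 112.9] 87.2
w1 781 pin y@.59, yaw, z -0.1394 13.59 0.0793 rms 0.0027
  block top along [0.0412 0.0723] across [-0.0245  0.0241] z 0.1016
  pin start along [-0.0247 -0.0247 -0.0246 -0.0244]
   green [515.3  35.8] [114.6 109. ] 0.1
   red [492.5 179.7] [110.3 114.1] 87.7
a 527 [0.4913 0.3314] yaw -9.86 rms 0.0024
a 618 [0.4748 0.4334] yaw 1.25 rms 0.0023
b 832 [0.493 0.329] yaw -8.83 rms 0.0016
b 1030 [0.4759 0.4307] yaw 1.72 rms 0.0014
```

```bash
python3 - <<'E'
from h import *
im=dict(np.load("w1.npz"));f=im["frame"][240:345,195:295,::-1]
f=cv2.resize(f,None,fx=5.7,fy=5.7,interpolation=cv2.INTER_CUBIC);
# overlay model: pin outline projected for estimate
def proj(p): return cv2.projectPoints(np.array(p,float).reshape(-1,1,3),im["rvec"],im["tvec"],im["K"],np.array([im["k1"],0,0,0.]))[0][:,0]
cw=-cv2.Rodrigues(im["rvec"])[0].T@im["tvec"].ravel()
yaw=np.radians(13.6);d=np.array([np.cos(yaw),np.sin(yaw),0]);n=np.array([-d[1],d[0],0]);p0=np.array([.59,-.1394,.08])
tip=p0-.0255*d
def line(A,B,col):
    a,b=[(((proj(x)[0]-[195,240]+.5)*5.7-.5)*8).astype(int) for x in (A,B)];cv2.line(f,tuple(map(int,a)),tuple(map(int,b)),col,1,cv2.LINE_AA,3)
for s in(-1,1):
    A=tip+.01*d;B=tip+.064*d
    v=cw-(A+B)/2;v-=v@d*d;v/=np.linalg.norm(v);t=np.cross(d,v)
    line(A+s*.0135*t,B+s*.0135*t,(0,0,255))
O=tip+.059*d;O[2]=.012
c=[O+x*d+y*n for x,y in((-.045,-.04),(-.045,.04),(.045,.04),(.045,-.04))]
for i in range(4): line(c[i],c[(i+1)%4],(0,255,0))
c=[O+x*d+y*n+[0,0,.093] for x,y in((.015,-.027),(.015,.027),(.045,.027),(.045,-.027))]
for i in range(4): line(c[i],c[(i+1)%4],(255,255,0))
cv2.imwrite("pics/w1c.png",f)
E
```

```text
(no output)
```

View pics/w1c.png

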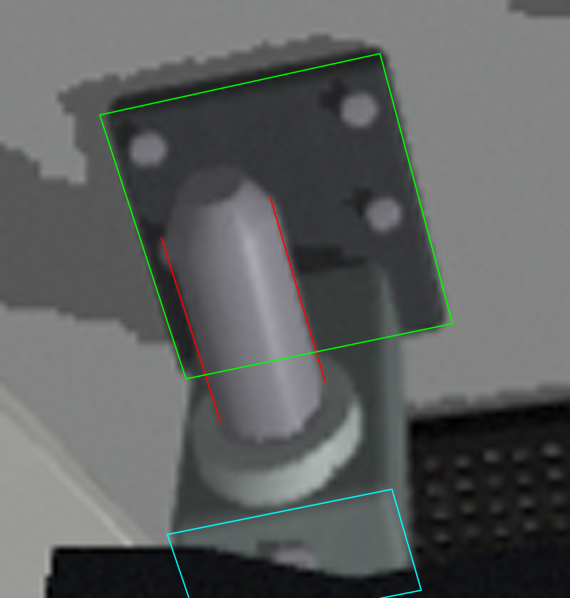

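```bash
cat > pin.py <<'E'
from h import *
from scipy.optimize import least_squares as LS
im=dict(np.load("w1.npz"));g=cv2.GaussianBlur(im["frame"].astype(np.float32).mean(2),(0,0),.8)
D=np.array([im["k1"],0,0,0.])
def proj(p): return cv2.projectPoints(np.array(p,float).reshape(-1,1,3),im["rvec"],im["tvec"],im["K"],D)[0][:,0]
cw=-cv2.Rodrigues(im["rvec"])[0].T@im["tvec"].ravel()
def edges(y0,yaw):
    d=np.array([np.cos(yaw),np.sin(yaw),0]);out=[]
    for s in(-1,1):
        A=np.array([.59,y0,.08])-.012*d;B=A+.045*d
        v=cw-(A+B)/2;v-=v@d*d;L=np.linalg.norm(v);v/=L;t=np.cross(d,v);k=.0135/L
        o=.0135*(s*np.sqrt(1-k*k)*t+k*v)
        out.append(proj([A+o,B+o]))
    return out
E0=edges(-.1394,np.radians(12.5)); E0.sort(key=lambda e:e[0,0]); obs=[]
for k,e in enumerate(E0):
    for v in range(281,307):
        u0=np.interp(v,e[:,1],e[:,0]);us=np.arange(int(u0)-4,int(u0)+6)
        gr=(g[v,us+1]-g[v,us-1])*(1 if k==0 else -1)
        i=gr.argmax()
        if 0<i<len(us)-1 and gr[i]>6:
            a,b,c=gr[i-1:i+2];obs.append((k,us[i]+.5*(a-c)/(a-2*b+c),v,gr[i]))
o=np.array(obs)
def f(p):
    E=sorted(edges(*p),key=lambda e:e[0,0]);r=[]
    for k in(0,1):
        e=E[k];q=o[o[:,0]==k];dv=e[1]-e[0];dv/=np.linalg.norm(dv)
        r.append((q[:,1]-e[0,0])*dv[1]-(q[:,2]-e[0,1])*dv[0])
    return np.hstack(r)
r=LS(f,[-.1394,.22],loss="soft_l1",f_scale=.4);n0=(o[:,0]==0).sum()
print(len(o),n0,r.x[0].round(4),np.degrees(r.x[1]).round(2)); print(r.fun[:n0].round(1));print(r.fun[n0:].round(1))
E
python3 pin.py
```

```text
52 26 -0.1391 12.24
[ 0.  -0.6 -1.  -1.2 -1.2 -0.7  0.3  0.4  0.3  0.3  0.2  0.3  0.3  0.3
  0.3  0.3  0.2  0.2  0.2  0.2  0.1 -0.1  3.4  3.2  3.2  3.3]
[-0.   0.1  0.  -0.  -0.   0.1 -0.  -0.1 -0.1 -0.  -0.1 -0.2 -0.1 -0.1
 -0.2 -0.2 -0.2 -0.1 -0.2 -0.2 -0.1 -0.2 -0.3 -0.3 -0.4 -0.4]
```

```bash
python3 - <<'E'
from h import *
im=dict(np.load("w1.npz"))
def bp(u,v,z):
    n=cv2.undistortPoints(np.array([[[u,v]]],float),im["K"],np.array([im["k1"],0,0,0.]))[0,0]
    Rm=cv2.Rodrigues(im["rvec"])[0];c=-Rm.T@im["tvec"].ravel();r=Rm.T@np.array([n[0],n[1],1]);return c+r*(z-c[2])/r[2]
f=lambda x,y:(195+(x+.5)/5.7-.5,240+(y+.5)/5.7-.5)
print("nose",bp(*f(213,188),.08),"plate right corner",bp(*f(383,66),.012),bp(*f(443,325),.012),"collar top front",bp(*f(275,440),.0935))
plan((.40,.37,.26,180))
E
```

```text
nose [ 0.56710368 -0.14342267  0.08      ] plate right corner [ 0.57336942 -0.10228843  0.012     ] [ 0.65750423 -0.08469213  0.012     ] collar top front [ 0.62702377 -0.12921826  0.0935    ]
[0.0219, 0.4991, 0.0211] [0.0, -0.001, -0.002] rows 5
[0.0214, 0.4991, 0.0211] [0.0, -0.0, -0.003] rows 5
[0.0084, 0.2033, 0.0086] [0.0, -0.001, -0.001] rows 2
end [0.4  0.37 0.26]
```

Emit:
{"name": "apply_moves", "arguments": {
  "plan": [
    [[0.022,0.499,0.021],[0,0,0],1],
    [[0.022,0.499,0.021],[0,0,0],1],
    [[0.022,0.499,0.021],[0,0,0],1],
    [[0.022,0.499,0.021],[0,0,0],1],
    [[0.022,0.499,0.021],[0,0,0],1]
  ]
}}

```text
clock: 2.57
tcp_pos: [0.4106, 0.0904, 0.272]
ee_rot: [0.002, 1.0, 0.0, -0.0]
ft_force: [1.1, -0.2, -1.3]
grip_width: 0.996
grasp_force: 0.0
```

Emit:
{"name": "apply_moves", "arguments": {
  "plan": [
    [[0.021,0.499,0.021],[0,0,0],1],
    [[0.021,0.499,0.021],[0,0,0],1],
    [[0.021,0.499,0.021],[0,0,0],1],
    [[0.021,0.499,0.021],[0,0,0],1],
    [[0.021,0.499,0.021],[0,0,0],1]
  ]
}}

```text
clock: 2.98
tcp_pos: [0.4027, 0.2905, 0.2635]
ee_rot: [0.001, 1.0, 0.0, -0.0]
ft_force: [-0.1, -1.3, -0.1]
grip_width: 1.003
grasp_force: 0.0
```

Emit:
{"name": "apply_moves", "arguments": {
  "plan": [
    [[0.008,0.203,0.009],[0,0,0],1],
    [[0.008,0.203,0.009],[0,0,0],1],
    [[0.008,0.203,0.009],[0,0,0],1],
    [[0.008,0.203,0.009],[0,0,0],1]
  ]
}}

```text
clock: 3.32
tcp_pos: [0.3995, 0.3706, 0.2592]
ee_rot: [-0.0, 1.0, -0.001, -0.001]
ft_force: [-0.5, -1.4, -0.2]
grip_width: 0.999
grasp_force: 0.0
```

```bash
python3 - <<'E'
from h import *
from sl import fit
w=env.get_image("wrist");np.savez("w2.npz",**w);save(w,"w2.png")
A=fit("w2",.493,.33);B=fit("w2",.476,.432)
s=env.sense();print(s["clock"],s["tcp_pos"])
ya=180+np.degrees(A[2]);plan((A[0],A[1],.12,ya),(A[0],A[1],.003,ya))
E
```

```text
w2 1925 [0.4932 0.3314] yaw -9.09 rms 0.0009
w2 2039 [0.4763 0.433 ] yaw 1.51 rms 0.0009
3.3667 [0.39962409 0.36932549 0.25945676]
[-0.2344, -0.094, 0.3485] [-0.003, -0.002, 0.315] rows 5
[0.0, -0.0, 0.2925] [-0.0, 0.0, -0.0] rows 3
end [0.4932 0.3314 0.003 ]
```

View pics/w2.png

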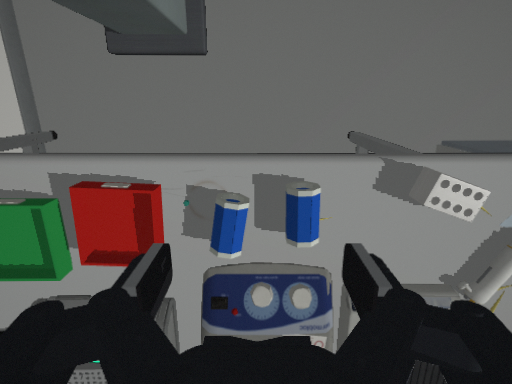

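The wrist view shows sleeve A at (230,225) and B at (303,213), and the fits agree to about 1 mm. I'll grasp A.

Emit:
{"name": "apply_moves", "arguments": {
  "plan": [
    [[-0.2344,-0.094,0.3485],[0,0,0.315],1],
    [[-0.2344,-0.094,0.3485],[0,0,0.315],1],
    [[-0.2344,-0.094,0.3485],[0,0,0.315],1],
    [[-0.2344,-0.094,0.3485],[0,0,0.315],1],
    [[-0.2344,-0.094,0.3485],[0,0,0.315],1]
  ]
}}

```text
clock: 3.78
tcp_pos: [0.494, 0.3267, 0.1151]
ee_rot: [0.082, 0.997, -0.003, -0.003]
ft_force: [-1.4, -0.0, -0.2]
grip_width: 0.998
grasp_force: 0.0
```

Emit:
{"name": "apply_moves", "arguments": {
  "plan": [
    [[0,0,0.1],[0,0,0],1],
    [[0,0,0.19],[0,0,0],1],
    [[0,0,0.26],[0,0,0],1],
    [[0,0,0.2925],[0,0,0],1],
    [[0,0,0.2925],[0,0,0],1]
  ]
}}

```text
clock: 4.2
tcp_pos: [0.491, 0.3293, 0.0011]
ee_rot: [0.08, 0.997, -0.002, -0.003]
ft_force: [-0.5, -0.1, -0.1]
grip_width: 0.998
grasp_force: 0.0
```

Emit:
{"name": "apply_moves", "arguments": {
  "plan": [
    [[0,0,0],[0,0,0],-1],
    [[0,0,0],[0,0,0],-1],
    [[0,0,0],[0,0,0],-1],
    [[0,0,0],[0,0,0],-1],
    [[0,0,0],[0,0,0],-1]
  ],
  "squeeze": 45
}}

```text
clock: 4.62
tcp_pos: [0.4949, 0.3328, 0.006]
ee_rot: [0.079, 0.997, 0.001, 0.002]
ft_force: [0.4, -1.0, 7.1]
grip_width: 0.511
grasp_force: 47.2
```

Emit:
{"name": "apply_moves", "arguments": {
  "plan": [
    [[0,0,0],[0,0,0],-1],
    [[0,0,0],[0,0,0],-1],
    [[0,0,0],[0,0,0],-1],
    [[0,0,0],[0,0,0],-1],
    [[0,0,0],[0,0,0],-1]
  ]
}}

```text
clock: 5.03
tcp_pos: [0.495, 0.3328, 0.0061]
ee_rot: [0.079, 0.997, 0.001, 0.002]
ft_force: [-1.1, -2.2, 7.0]
grip_width: 0.505
grasp_force: 47.2
```

```bash
python3 - <<'E'
from h import *
s=env.sense();print(s["clock"],s["tcp_pos"],s["ee_rot"],s["ft_force"],s["grip_width"],s["grasp_force"])
d=np.array([np.cos(np.radians(11.8)),np.sin(np.radians(11.8))]);tip=np.array([.566,-.144])
p=tip-d*.055; x,y,z=s["tcp_pos"]; dz=.080-.022
print(p,dz)
plan((x,y,.15,171),(.46,-.12,.15,191.8),(p[0],p[1],z+dz,191.8))
E
```

```text
5.0333 [0.49499136 0.33280287 0.00605002] [7.86949758e-02 9.96896956e-01 5.98087423e-04 1.78959856e-03] [-1.05462854 -2.17313871  7.00585458] 0.5048854346298227 47.19758808379993
[ 0.51216229 -0.15524728] 0.058
[-0.0013, 0.0005, -0.3599] [0.003, 0.007, -0.001] rows 4
[-0.0399, -0.4984, 0.0] [-0.0, -0.0, -0.32] rows 5
[0.04, -0.4984, 0.0] [-0.0, -0.0, -0.32] rows 5
[0.0322, -0.1315, 0.0001] [-0.0, -0.0, -0.086] rows 2
[-0.1096, -0.1129, 0.2148] [-0.0, -0.0, -0.0] rows 3
end [ 0.5121 -0.1553  0.0641]
```

Emit:
{"name": "apply_moves", "arguments": {
  "plan": [
    [[0,0,-0.1],[0,0,0],-1],
    [[0,0,-0.2],[0,0,0],-1],
    [[0,0,-0.3],[0,0,0],-1],
    [[0,0,-0.36],[0,0,0],-1],
    [[0,0,-0.36],[0,0,0],-1]
  ]
}}

```text
clock: 5.45
tcp_pos: [0.4971, 0.3344, 0.1551]
ee_rot: [0.078, 0.997, 0.003, 0.005]
ft_force: [0.8, 0.4, -1.3]
grip_width: 0.509
grasp_force: 46.7
```

Emit:
{"name": "apply_moves", "arguments": {
  "plan": [
    [[-0.04,-0.498,0],[0,0,-0.32],-1],
    [[-0.04,-0.498,0],[0,0,-0.32],-1],
    [[-0.04,-0.498,0],[0,0,-0.32],-1],
    [[-0.04,-0.498,0],[0,0,-0.32],-1],
    [[-0.04,-0.498,0],[0,0,-0.32],-1]
  ]
}}

```text
clock: 5.87
tcp_pos: [0.4768, 0.1309, 0.1475]
ee_rot: [-0.001, 1.0, -0.0, -0.0]
ft_force: [0.2, 0.1, -1.2]
grip_width: 0.504
grasp_force: 46.7
```

Emit:
{"name": "apply_moves", "arguments": {
  "plan": [
    [[0.04,-0.498,0],[0,0,-0.32],-1],
    [[0.04,-0.498,0],[0,0,-0.32],-1],
    [[0.04,-0.498,0],[0,0,-0.32],-1],
    [[0.04,-0.498,0],[0,0,-0.32],-1],
    [[0.04,-0.498,0],[0,0,-0.32],-1]
  ]
}}

```text
clock: 6.28
tcp_pos: [0.4616, -0.0681, 0.1477]
ee_rot: [-0.081, 0.997, -0.0, 0.0]
ft_force: [0.6, -0.7, -0.5]
grip_width: 0.51
grasp_force: 46.7
```

Emit:
{"name": "apply_moves", "arguments": {
  "plan": [
    [[0.032,-0.132,0],[0,0,-0.086],-1],
    [[0.032,-0.132,0],[0,0,-0.086],-1],
    [[0.032,-0.132,0],[0,0,-0.086],-1],
    [[0.032,-0.132,0],[0,0,-0.086],-1]
  ]
}}

```text
clock: 6.62
tcp_pos: [0.4579, -0.1206, 0.1475]
ee_rot: [-0.102, 0.995, 0.0, -0.0]
ft_force: [0.1, 1.2, -0.7]
grip_width: 0.502
grasp_force: 46.8
```

```bash
python3 - <<'E'
from h import *
w=env.get_image("wrist");np.savez("w3.npz",**w);save(w,"w3.png")
s=env.sense();print(s["clock"],s["tcp_pos"],s["ee_rot"],s["ft_force"],s["grip_width"],s["grasp_force"])
q=R.from_quat(s["ee_rot"]);print(q.as_matrix().round(4))
plan((.5122,-.1552,.064,191.8))
E
```

```text
6.6667 [ 0.45790382 -0.11972885  0.14748002] [-1.02482833e-01  9.94734585e-01  5.34408018e-04 -2.96707389e-04] [-0.48045438 -0.63196013 -1.33737638] 0.5102047412696935 46.80246969801374
[[-9.790e-01 -2.039e-01 -7.000e-04]
 [-2.039e-01  9.790e-01  1.000e-03]
 [ 5.000e-04  1.100e-03 -1.000e+00]]
[-0.1149, -0.1147, 0.2085] [0.002, -0.001, -0.001] rows 3
end [ 0.5122 -0.1552  0.064 ]
```

View pics/w3.png

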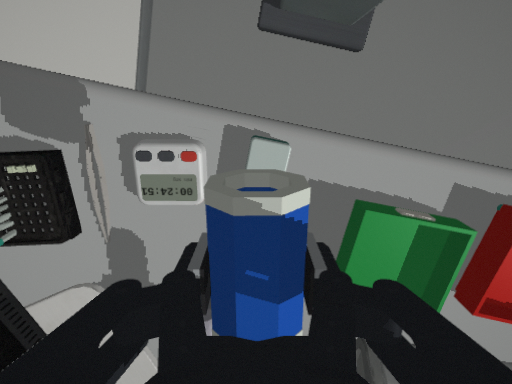

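```bash
cat > held.py <<'E'
from h import *
from scipy.optimize import least_squares as LS
def held(n):
    im=dict(np.load(n+".npz"));P=cloud(im);s=env.sense();r=R.from_quat(s["ee_rot"])
    hsv=cv2.cvtColor(im["frame"],cv2.COLOR_RGB2HSV).astype(int)
    T=((P-s["tcp_pos"]).reshape(-1,3)@r.as_matrix())
    m=(im["range_z"].ravel()>0)&(abs(T[:,0])<.055)&(abs(T[:,1])<.023)&(T[:,2]<0)&(T[:,2]>-.05)
    blue=(hsv[...,0]>100)&(hsv[...,0]<128)&(hsv[...,1]>130); white=(hsv[...,1]<60)&(hsv[...,2]>90)
    uv=np.indices(blue.shape).reshape(2,-1);m&=(blue|white).ravel()
    q=T[m]
    def sd(p):
        t=(q-p[:3])@R.from_euler("zy",[p[3],p[4]]).as_matrix()
        v,w=t[:,1],t[:,2];o=np.max(np.abs([v,w,(v+w)*.7071,(v-w)*.7071]),0)-.022
        return np.maximum(o,abs(t[:,0])-.04)
    b=LS(sd,[0,0,-.017,0,0],loss="soft_l1",f_scale=.001)
    print("tool-frame centre",b.x[:3].round(4),"yaw,pitch deg",np.degrees(b.x[3:]).round(2),len(q),"rms",np.sqrt((b.fun**2).mean()).round(4))
    top=q[(abs(q[:,1])<.007)&(abs(q[:,0])<.037)];top=top[abs(top[:,2]-np.median(top[:,2]))<.004];print("top: z slope",np.polyfit(top[:,0],top[:,2],1).round(4),"x rear",np.percentile(q[:,0],[1,99]).round(4))
if __name__=="__main__":
    import sys;held(sys.argv[1])
E
python3 held.py w3
```

```text
tool-frame centre [ 0.0014 -0.0006 -0.0158] yaw,pitch deg [0.12 0.06] 15825 rms 0.0011
top: z slope [-0.0019 -0.0377] x rear [-0.0277  0.0423]
```

Emit:
{"name": "apply_moves", "arguments": {
  "plan": [
    [[-0.115,-0.1145,0.208],[0,0,0],-1],
    [[-0.115,-0.1145,0.208],[0,0,0],-1],
    [[-0.115,-0.1145,0.208],[0,0,0],-1],
    [[-0.115,-0.1145,0.208],[0,0,0],-1],
    [[-0.115,-0.1145,0.208],[0,0,0],-1]
  ]
}}

```text
clock: 7.08
tcp_pos: [0.5119, -0.1537, 0.0634]
ee_rot: [-0.104, 0.995, 0.001, -0.002]
ft_force: [-0.5, 1.5, -1.6]
grip_width: 0.507
grasp_force: 46.7
```

```bash
python3 - <<'E'
from h import *
a=env.get_image("scene");b=env.get_image("side")
s=env.sense();print(s["clock"],s["tcp_pos"],s["ee_rot"].round(4),s["ft_force"])
f=[cv2.resize(x["frame"][y:y+80,u:u+80,::-1],(400,400),interpolation=cv2.INTER_CUBIC) for x,y,u in((a,130,260),(b,120,215))]
cv2.imwrite("pics/st.png",np.hstack(f))
d=np.array([np.cos(np.radians(11.8)),np.sin(np.radians(11.8))]);tip=np.array([.566,-.144])
e=s["tcp_pos"][:2]-tip;print("along",e@d,"lat",e@[-d[1],d[0]])
E
```

```text
7.1833 [ 0.51243629 -0.15423015  0.06522372] [-1.036e-01  9.946e-01  3.000e-04 -2.000e-04] [ 0.06386741 -0.55694786 -1.44757786]
along -0.05452379558461984 lat 0.0009396108066455169
```

View pics/st.png

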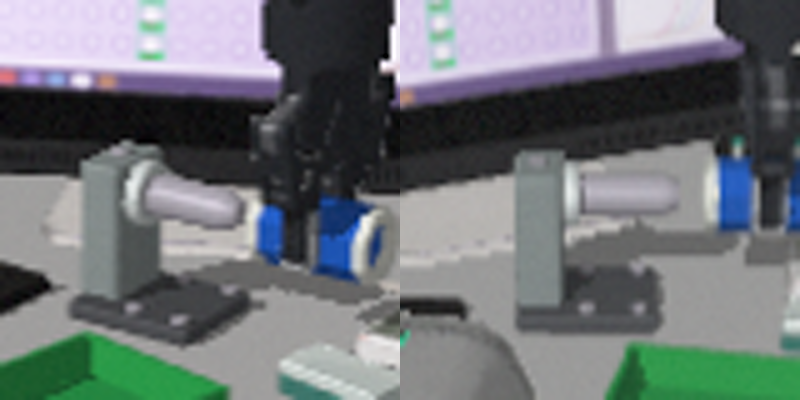

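The crops show the pin axis and sleeve axis level (rows about 192 and 193 in the side view) with a gap of about 18 mm. I'll advance slowly.

Emit:
{"name": "apply_moves", "arguments": {
  "plan": [
    [[-0.0125,-0.0015,0],[0,0,0],-1],
    [[-0.025,-0.0015,0],[0,0,0],-1],
    [[-0.0375,-0.0015,0],[0,0,0],-1],
    [[-0.05,-0.0015,0],[0,0,0],-1],
    [[-0.0625,-0.0015,0],[0,0,0],-1]
  ]
}}

```text
clock: 7.6
tcp_pos: [0.5383, -0.1511, 0.0652]
ee_rot: [-0.103, 0.995, -0.0, 0.0]
ft_force: [-0.7, -0.5, -0.9]
grip_width: 0.507
grasp_force: 46.7
```

Emit:
{"name": "apply_moves", "arguments": {
  "plan": [
    [[-0.0075,0,0],[0,0,0],-1],
    [[-0.015,0,0],[0,0,0],-1],
    [[-0.0225,0,0],[0,0,0],-1],
    [[-0.025,0,0],[0,0,0],-1],
    [[-0.025,0,0],[0,0,0],-1]
  ]
}}

```text
clock: 8.02
tcp_pos: [0.5474, -0.1492, 0.0645]
ee_rot: [-0.103, 0.995, 0.0, -0.0]
ft_force: [0.6, 0.9, -0.3]
grip_width: 0.5
grasp_force: 46.7
```

```bash
cat > st.py <<'E'
from h import *
env.get_image("side")
s=env.sense();m=R.from_quat(s["ee_rot"])
d=np.array([np.cos(np.radians(11.8)),np.sin(np.radians(11.8))]);tip=np.array([.566,-.144])
e=s["tcp_pos"][:2]-tip;print("t",s["clock"],"ins",round(e@d*1000+40,1),"lat",round(e@[-d[1],d[0]]*1000,1),"z",s["tcp_pos"][2].round(4),"F tool",m.inv().apply(s["ft_force"]).round(1),"M tool",m.inv().apply(s["moment"]).round(2),"rot",s["ee_rot"].round(4))
E
python3 st.py
```

```text
t 8.0667 ins 20.5 lat -1.2 z 0.0645 F tool [ 0.3 -0.4  0.7] M tool [-0.02  0.02 -0.04] rot [-1.027e-01  9.947e-01  1.000e-04 -2.000e-04]
```

Emit:
{"name": "apply_moves", "arguments": {
  "plan": [
    [[-0.006,0,0],[0,0,0],-1],
    [[-0.012,0,0],[0,0,0],-1],
    [[-0.018,0,0],[0,0,0],-1],
    [[-0.024,0,0],[0,0,0],-1],
    [[-0.025,0,0],[0,0,0],-1]
  ]
}}

```text
clock: 8.48
tcp_pos: [0.5576, -0.1472, 0.0647]
ee_rot: [-0.103, 0.995, -0.0, 0.0]
ft_force: [0.1, -0.5, -1.3]
grip_width: 0.507
grasp_force: 46.7
```

```bash
python3 st.py
```

```text
t 8.5333 ins 30.9 lat -1.3 z 0.0646 F tool [1.2 0.6 0.3] M tool [-0.02 -0.02 -0.04] rot [-1.028e-01  9.947e-01 -0.000e+00  1.000e-04]
```

Emit:
{"name": "apply_moves", "arguments": {
  "plan": [
    [[-0.0025,0,0],[0,0,0],-1],
    [[-0.005,0,0],[0,0,0],-1],
    [[-0.0075,0,0],[0,0,0],-1],
    [[-0.0075,0,0],[0,0,0],-1]
  ]
}}

```text
clock: 8.87
tcp_pos: [0.5601, -0.1466, 0.0646]
ee_rot: [-0.103, 0.995, -0.0, 0.0]
ft_force: [-0.6, 0.7, -1.1]
grip_width: 0.504
grasp_force: 46.7
```

```bash
python3 st.py
```

```text
t 8.9167 ins 33.6 lat -1.3 z 0.0646 F tool [ 0.4 -0.6  1.8] M tool [ 0.05 -0.02 -0.02] rot [-0.1027  0.9947 -0.      0.    ]
```

Emit:
{"name": "apply_moves", "arguments": {
  "plan": [
    [[-0.0025,0,0],[0,0,0],-1],
    [[-0.005,0,0],[0,0,0],-1],
    [[-0.0075,0,0],[0,0,0],-1],
    [[-0.0075,0,0],[0,0,0],-1]
  ]
}}

```text
clock: 9.25
tcp_pos: [0.5631, -0.1459, 0.0646]
ee_rot: [-0.103, 0.995, -0.0, 0.0]
ft_force: [-0.0, 0.4, -1.3]
grip_width: 0.501
grasp_force: 46.7
```

```bash
python3 st.py
```

```text
t 9.3 ins 36.7 lat -1.3 z 0.0646 F tool [-0.5 -0.4  0.7] M tool [0.08 0.02 0.05] rot [-1.027e-01  9.947e-01 -0.000e+00  1.000e-04]
```

Emit:
{"name": "apply_moves", "arguments": {
  "plan": [
    [[-0.0025,0,0],[0,0,0],-1],
    [[-0.005,0,0],[0,0,0],-1],
    [[-0.0075,0,0],[0,0,0],-1],
    [[-0.0075,0,0],[0,0,0],-1]
  ]
}}

```text
clock: 9.63
tcp_pos: [0.5661, -0.1453, 0.0646]
ee_rot: [-0.103, 0.995, -0.0, 0.0]
ft_force: [-0.1, 1.0, -1.5]
grip_width: 0.504
grasp_force: 46.7
```

```bash
python3 st.py
```

```text
t 9.6833 ins 39.7 lat -1.3 z 0.0646 F tool [0.8 0.2 0.4] M tool [0.03 0.03 0.02] rot [-0.1027  0.9947 -0.      0.    ]
```

Emit:
{"name": "apply_moves", "arguments": {
  "plan": [
    [[-0.0025,0,0],[0,0,0],-1],
    [[-0.005,0,0],[0,0,0],-1],
    [[-0.0075,0,0],[0,0,0],-1],
    [[-0.0075,0,0],[0,0,0],-1]
  ]
}}

```text
clock: 10.02
tcp_pos: [0.569, -0.1447, 0.0646]
ee_rot: [-0.103, 0.995, -0.0, 0.0]
ft_force: [0.1, -0.7, -1.4]
grip_width: 0.503
grasp_force: 46.7
```

Emit:
{"name": "apply_moves", "arguments": {
  "plan": [
    [[-0.0025,0,0],[0,0,0],-1],
    [[-0.005,0,0],[0,0,0],-1],
    [[-0.0075,0,0],[0,0,0],-1],
    [[-0.0075,0,0],[0,0,0],-1]
  ]
}}

```text
clock: 10.35
tcp_pos: [0.5719, -0.1441, 0.0646]
ee_rot: [-0.103, 0.995, -0.0, 0.0]
ft_force: [-0.1, -0.5, -1.1]
grip_width: 0.508
grasp_force: 46.7
```

```bash
python3 st.py
```

```text
t 10.4 ins 45.7 lat -1.3 z 0.0646 F tool [-0.5  1.   1. ] M tool [ 0.01 -0.02 -0.  ] rot [-0.1027  0.9947 -0.      0.    ]
```

Emit:
{"name": "apply_moves", "arguments": {
  "plan": [
    [[-0.006,0,0],[0,0,0],-1],
    [[-0.012,0,0],[0,0,0],-1],
    [[-0.018,0,0],[0,0,0],-1],
    [[-0.024,0,0],[0,0,0],-1],
    [[-0.027,0,0],[0,0,0],-1]
  ]
}}

```text
clock: 10.82
tcp_pos: [0.5828, -0.1419, 0.0646]
ee_rot: [-0.103, 0.995, -0.0, 0.0]
ft_force: [-0.8, -0.3, -1.3]
grip_width: 0.5
grasp_force: 46.7
```

Emit:
{"name": "apply_moves", "arguments": {
  "plan": [
    [[-0.0025,0,0],[0,0,0],-1],
    [[-0.005,0,0],[0,0,0],-1],
    [[-0.0075,0,0],[0,0,0],-1],
    [[-0.0075,0,0],[0,0,0],-1]
  ]
}}

```text
clock: 11.15
tcp_pos: [0.5854, -0.1412, 0.0646]
ee_rot: [-0.103, 0.995, -0.0, 0.0]
ft_force: [1.2, -0.8, -1.4]
grip_width: 0.504
grasp_force: 46.7
```

```bash
python3 st.py
```

```text
t 11.2 ins 59.4 lat -1.3 z 0.0646 F tool [-0.4 -0.1  0.5] M tool [ 0.01 -0.01 -0.03] rot [-0.1027  0.9947 -0.     -0.    ]
```

Emit:
{"name": "apply_moves", "arguments": {
  "plan": [
    [[-0.0025,0,0],[0,0,0],-1],
    [[-0.005,0,0],[0,0,0],-1],
    [[-0.0075,0,0],[0,0,0],-1],
    [[-0.0075,0,0],[0,0,0],-1]
  ]
}}

```text
clock: 11.53
tcp_pos: [0.5884, -0.1407, 0.0646]
ee_rot: [-0.103, 0.995, -0.0, 0.0]
ft_force: [-0.5, -0.8, -1.0]
grip_width: 0.501
grasp_force: 46.7
```

```bash
python3 st.py
```

```text
t 11.5833 ins 62.5 lat -1.3 z 0.0646 F tool [ 0.  -0.8  0.9] M tool [-0.02 -0.03 -0.  ] rot [-1.027e-01  9.947e-01 -0.000e+00  1.000e-04]
```

Emit:
{"name": "apply_moves", "arguments": {
  "plan": [
    [[-0.0025,0,0],[0,0,0],-1],
    [[-0.005,0,0],[0,0,0],-1],
    [[-0.005,0,0],[0,0,0],-1]
  ]
}}

```text
clock: 11.83
tcp_pos: [0.5903, -0.1403, 0.0646]
ee_rot: [-0.103, 0.995, -0.0, 0.0]
ft_force: [-0.3, -0.1, -1.0]
grip_width: 0.508
grasp_force: 46.7
```

```bash
python3 st.py
```

```text
t 11.8833 ins 64.5 lat -1.3 z 0.0646 F tool [-0.2  0.3  0.7] M tool [ 0.01  0.04 -0.04] rot [-0.1027  0.9947 -0.      0.    ]
```

Emit:
{"name": "apply_moves", "arguments": {
  "plan": [
    [[-0.0025,0,0],[0,0,0],-1],
    [[-0.005,0,0],[0,0,0],-1],
    [[-0.005,0,0],[0,0,0],-1]
  ]
}}

```text
clock: 12.13
tcp_pos: [0.5918, -0.1399, 0.0645]
ee_rot: [-0.103, 0.995, -0.0, -0.0]
ft_force: [-1.0, -0.5, -0.3]
grip_width: 0.51
grasp_force: 46.9
```

```bash
python3 st.py
```

```text
t 12.1833 ins 66.1 lat -1.2 z 0.0645 F tool [2.  0.2 0.4] M tool [-0.02  0.19  0.01] rot [-1.027e-01  9.947e-01 -0.000e+00 -3.000e-04]
```

Emit:
{"name": "apply_moves", "arguments": {
  "plan": [
    [[-0.0025,0,0],[0,0,0],-1],
    [[-0.004,0,0],[0,0,0],-1],
    [[-0.004,0,0],[0,0,0],-1]
  ]
}}

```text
clock: 12.43
tcp_pos: [0.5918, -0.1399, 0.0644]
ee_rot: [-0.102, 0.995, -0.0, -0.002]
ft_force: [-6.4, -2.3, 2.5]
grip_width: 0.504
grasp_force: 47.3
```

```bash
python3 st.py
```

```text
t 12.4833 ins 66.1 lat -1.2 z 0.0644 F tool [ 6.7 -0.5 -2.2] M tool [ 0.09  1.12 -0.02] rot [-1.025e-01  9.947e-01 -2.000e-04 -1.800e-03]
```

Sleeve A is fully home against the collar at 7 N, so it fits. I'll draw it off and take it to the green tray.

Emit:
{"name": "apply_moves", "arguments": {
  "plan": [
    [[0.02,0,0],[0,0,0],-1],
    [[0.06,0,0],[0,0,0],-1],
    [[0.11,0,0],[0,0,0],-1],
    [[0.16,0,0],[0,0,0],-1],
    [[0.21,0,0],[0,0,0],-1]
  ]
}}

```text
clock: 12.9
tcp_pos: [0.5108, -0.1567, 0.0647]
ee_rot: [-0.103, 0.995, -0.0, 0.001]
ft_force: [-0.5, -0.6, -1.0]
grip_width: 0.505
grasp_force: 46.7
```

Emit:
{"name": "apply_moves", "arguments": {
  "plan": [
    [[0.05,0,0],[0,0,0],-1],
    [[0.05,0,-0.1],[0,0,0],-1],
    [[0.05,0,-0.2],[0,0,0],-1],
    [[0.05,0,-0.2],[0,0,0],-1]
  ]
}}

```text
clock: 13.23
tcp_pos: [0.4957, -0.1628, 0.1514]
ee_rot: [-0.102, 0.995, -0.003, 0.005]
ft_force: [2.4, -1.1, -0.7]
grip_width: 0.504
grasp_force: 46.9
```

```bash
python3 st.py; python3 - <<'E'
from h import *
plan((.515,.036,.14,180),(.515,.036,.06,180),(.515,.036,.019,180))
E
```

```text
t 13.2833 ins -33.2 lat -3.5 z 0.1489 F tool [-0.3  0.5  1. ] M tool [-0.01  0.    0.01] rot [-0.1025  0.9947 -0.0024  0.0043]
[-0.1499, 0.4756, 0.0207] [-0.009, 0.017, 0.411] rows 5
[0.0001, -0.0, 0.2] [-0.0, 0.0, -0.0] rows 2
[-0.0, 0.0, 0.1025] [-0.0, 0.0, -0.0] rows 1
end [0.515 0.036 0.019]
```

Emit:
{"name": "apply_moves", "arguments": {
  "plan": [
    [[-0.15,0.476,0.015],[0,0,0.411],-1],
    [[-0.15,0.476,0.015],[0,0,0.411],-1],
    [[-0.15,0.476,0.015],[0,0,0.411],-1],
    [[-0.15,0.476,0.015],[0,0,0.411],-1],
    [[-0.15,0.476,0.015],[0,0,0.411],-1]
  ]
}}

```text
clock: 13.7
tcp_pos: [0.5111, 0.0402, 0.1377]
ee_rot: [-0.0, 1.0, 0.0, -0.0]
ft_force: [1.4, -0.5, -0.7]
grip_width: 0.508
grasp_force: 46.8
```

Emit:
{"name": "apply_moves", "arguments": {
  "plan": [
    [[0,0,0.1],[0,0,0],-1],
    [[0,0,0.15],[0,0,0],-1],
    [[0,0,0.15],[0,0,0],-1],
    [[0,0,0.15],[0,0,0],-1]
  ]
}}

```text
clock: 14.03
tcp_pos: [0.5101, 0.0382, 0.0773]
ee_rot: [-0.0, 1.0, 0.0, -0.002]
ft_force: [-0.1, 0.0, -1.4]
grip_width: 0.501
grasp_force: 46.8
```

```bash
python3 - <<'E'
from h import *
w=env.get_image("wrist");np.savez("w4.npz",**w)
from held import held
held("w4")
s=env.sense();print(s["clock"],s["tcp_pos"],s["ee_rot"].round(4),s["ft_force"])
plan((.515,.036,.019,180))
E
```

```text
tool-frame centre [ 0.0029  0.0006 -0.0144] yaw,pitch deg [-0.02  0.31] 15419 rms 0.001
top: z slope [-0.0051 -0.0363] x rear [-0.0266  0.0435]
14.0833 [0.51152171 0.03775174 0.07860462] [ 0.e+00  1.e+00  1.e-04 -3.e-04] [ 0.46898044  0.02854586 -1.18915934]
[-0.0088, -0.0044, 0.149] [0.0, -0.001, -0.0] rows 2
end [0.515 0.036 0.019]
```

Emit:
{"name": "apply_moves", "arguments": {
  "plan": [
    [[-0.009,-0.0045,0.06],[0,0,0],-1],
    [[-0.009,-0.0045,0.11],[0,0,0],-1],
    [[-0.009,-0.0045,0.135],[0,0,0],-1],
    [[-0.009,-0.0045,0.149],[0,0,0],-1],
    [[-0.009,-0.0045,0.149],[0,0,0],-1]
  ]
}}

```text
clock: 14.5
tcp_pos: [0.5151, 0.0357, 0.0189]
ee_rot: [0.0, 1.0, 0.0, -0.0]
ft_force: [-0.1, 0.2, -0.2]
grip_width: 0.509
grasp_force: 46.8
```

```bash
python3 st.py
```

```text
t 14.55 ins 27.4 lat 186.2 z 0.0196 F tool [-0.4 -0.1 -0. ] M tool [-0.03 -0.07 -0.01] rot [2.e-04 1.e+00 0.e+00 2.e-04]
```

Emit:
{"name": "apply_moves", "arguments": {
  "plan": [
    [[0,0,0],[0,0,0],0.3],
    [[0,0,0],[0,0,0],0.3],
    [[0,0,0],[0,0,0],0.3],
    [[0,0,0],[0,0,0],0.3]
  ]
}}

```text
clock: 14.88
tcp_pos: [0.5159, 0.0361, 0.0198]
ee_rot: [-0.0, 1.0, -0.0, 0.001]
ft_force: [0.5, 0.0, -0.3]
grip_width: 0.65
grasp_force: 0.0
```

```bash
python3 - <<'E'
from h import *
s=env.sense();print(s["clock"],s["tcp_pos"],s["ee_rot"].round(4),s["ft_force"],s["grip_width"])
E
```

```text
14.8833 [0.51589404 0.03605719 0.01976318] [-1.e-04  1.e+00 -0.e+00  7.e-04] [ 0.46754005  0.02884612 -0.27872317] 0.6501799806174713
```

```bash
python3 - <<'E'
from h import *
plan((.516,.036,.15,180),(.4763,.433,.15,181.5),(.4763,.433,.08,181.5))
E
```

```text
[-0.0007, -0.0002, -0.3256] [-0.0, 0.003, 0.001] rows 4
[0.0498, 0.4975, -0.0] [-0.0, -0.0, -0.026] rows 5
[0.0432, 0.4956, -0.0001] [-0.0, -0.0, -0.027] rows 5
[-0.0, 0.0, 0.175] [-0.0, -0.0, 0.0] rows 2
end [0.4763 0.433  0.08  ]
```

Emit:
{"name": "apply_moves", "arguments": {
  "plan": [
    [[0,0,-0.05],[0,0,0],0.3],
    [[0,0,-0.15],[0,0,0],0.3],
    [[0,0,-0.25],[0,0,0],0.6],
    [[0,0,-0.325],[0,0,0],1],
    [[0,0,-0.325],[0,0,0],1]
  ]
}}

```text
clock: 15.3
tcp_pos: [0.5196, 0.0359, 0.1557]
ee_rot: [-0.0, 1.0, -0.0, 0.006]
ft_force: [1.0, 0.0, 0.1]
grip_width: 0.995
grasp_force: 0.0
```

Emit:
{"name": "apply_moves", "arguments": {
  "plan": [
    [[0.05,0.495,0],[0,0,-0.025],1],
    [[0.05,0.495,0],[0,0,-0.025],1],
    [[0.05,0.495,0],[0,0,-0.025],1],
    [[0.05,0.495,0],[0,0,-0.025],1],
    [[0.05,0.495,0],[0,0,-0.025],1]
  ]
}}

```text
clock: 15.72
tcp_pos: [0.4945, 0.2368, 0.149]
ee_rot: [-0.007, 1.0, 0.0, 0.0]
ft_force: [0.1, -0.5, 0.1]
grip_width: 0.996
grasp_force: 0.0
```

Emit:
{"name": "apply_moves", "arguments": {
  "plan": [
    [[0.043,0.498,0],[0,0,-0.025],1],
    [[0.043,0.498,0],[0,0,-0.025],1],
    [[0.043,0.498,0],[0,0,-0.025],1],
    [[0.043,0.498,0],[0,0,-0.025],1],
    [[0.043,0.498,0],[0,0,-0.025],1]
  ]
}}

```text
clock: 16.13
tcp_pos: [0.4745, 0.4361, 0.1487]
ee_rot: [-0.013, 1.0, 0.0, 0.0]
ft_force: [0.7, -0.3, -0.8]
grip_width: 0.998
grasp_force: 0.0
```

Emit:
{"name": "apply_moves", "arguments": {
  "plan": [
    [[0,0,0.1],[0,0,0],1],
    [[0,0,0.175],[0,0,0],1],
    [[0,0,0.175],[0,0,0],1],
    [[0,0,0.175],[0,0,0],1]
  ]
}}

```text
clock: 16.47
tcp_pos: [0.4737, 0.4319, 0.0772]
ee_rot: [-0.013, 1.0, -0.001, -0.002]
ft_force: [0.0, 0.2, -0.2]
grip_width: 0.996
grasp_force: 0.0
```

```bash
python3 - <<'E'
from h import *
from sl import fit
a=env.get_image("side");np.savez("b2.npz",**a)
B=fit("w2",.476,.432);fit("b2",.476,.432);fit("b2",.515,.036,.034)
hsv=cv2.cvtColor(a["frame"],cv2.COLOR_RGB2HSV).astype(int);P=cloud(a);m=(hsv[...,0]>105)&(hsv[...,0]<125)&(hsv[...,1]>150)&(abs(P[...,1]-.036)<.06)&(P[...,0]<.6)&(P[...,0]>.4);q=P[m];print("blue in green tray",m.sum(),q.min(0).round(3),q.max(0).round(3))
s=env.sense();print(s["clock"],s["tcp_pos"],s["ee_rot"].round(4),s["grip_width"])
plan((B[0],B[1],.003,181.5))
E
```

```text
w2 2039 [0.4763 0.433 ] yaw 1.51 rms 0.0009
b2 988 [0.4759 0.4307] yaw 1.38 rms 0.0013
b2 77 [0.502 0.046] yaw 34.74 rms 0.0036
blue in green tray 6 [0.484 0.039 0.047] [0.486 0.051 0.056]
16.5167 [0.47534239 0.43274015 0.07929263] [-1.250e-02  9.999e-01 -3.000e-04 -4.000e-04] 0.9975187445960156
[-0.0025, 0.0007, 0.1907] [-0.001, -0.002, -0.002] rows 2
end [0.4763 0.433  0.003 ]
```

Emit:
{"name": "apply_moves", "arguments": {
  "plan": [
    [[-0.002,0,0.07],[0,0,0],1],
    [[-0.002,0,0.13],[0,0,0],1],
    [[-0.002,0,0.17],[0,0,0],1],
    [[-0.002,0,0.184],[0,0,0],1],
    [[-0.002,0,0.184],[0,0,0],1]
  ]
}}

```text
clock: 16.93
tcp_pos: [0.4768, 0.4328, 0.006]
ee_rot: [-0.012, 1.0, 0.0, 0.0]
ft_force: [0.2, 0.3, 0.2]
grip_width: 0.999
grasp_force: 0.0
```

Emit:
{"name": "apply_moves", "arguments": {
  "plan": [
    [[0,0,0],[0,0,0],-1],
    [[0,0,0],[0,0,0],-1],
    [[0,0,0],[0,0,0],-1],
    [[0,0,0],[0,0,0],-1],
    [[0,0,0],[0,0,0],-1]
  ],
  "squeeze": 45
}}

```text
clock: 17.35
tcp_pos: [0.4774, 0.4338, 0.0072]
ee_rot: [-0.013, 1.0, 0.001, 0.001]
ft_force: [-0.3, -1.4, 6.7]
grip_width: 0.507
grasp_force: 46.9
```

Emit:
{"name": "apply_moves", "arguments": {
  "plan": [
    [[0,0,0],[0,0,0],-1],
    [[0,0,0],[0,0,0],-1],
    [[0,0,0],[0,0,0],-1]
  ]
}}

```text
clock: 17.6
tcp_pos: [0.4774, 0.4338, 0.0072]
ee_rot: [-0.013, 1.0, 0.001, 0.001]
ft_force: [-0.3, -1.4, 7.1]
grip_width: 0.511
grasp_force: 46.9
```

Emit:
{"name": "apply_moves", "arguments": {
  "plan": [
    [[0,0,-0.1],[0,0,0],-1],
    [[0,0,-0.2],[0,0,0],-1],
    [[0,0,-0.3],[0,0,0],-1],
    [[0,0,-0.36],[0,0,0],-1],
    [[0,0,-0.36],[0,0,0],-1]
  ]
}}

```text
clock: 18.02
tcp_pos: [0.4796, 0.4356, 0.1568]
ee_rot: [-0.013, 1.0, 0.003, 0.005]
ft_force: [1.3, 0.1, -1.1]
grip_width: 0.507
grasp_force: 46.6
```

```bash
python3 - <<'E'
from h import *
s=env.sense();print(s["clock"],s["tcp_pos"],s["ee_rot"].round(4),s["grip_width"],s["ft_force"])
plan((.458,-.12,.148,191.8))
E
```

```text
18.0167 [0.47956828 0.43557468 0.15681475] [-0.0127  0.9999  0.0033  0.0047] 0.5074094303405637 [ 1.27560753  0.11332633 -1.09846786]
[0.0321, -0.4989, 0.0044] [0.004, 0.007, -0.13] rows 5
[0.0645, -0.4958, 0.0055] [0.004, 0.007, -0.13] rows 5
[0.0753, -0.3828, 0.0053] [0.003, 0.006, -0.101] rows 4
end [ 0.458 -0.12   0.148]
```

Emit:
{"name": "apply_moves", "arguments": {
  "plan": [
    [[0.03,-0.498,0],[0,0,-0.13],-1],
    [[0.03,-0.498,0],[0,0,-0.13],-1],
    [[0.03,-0.498,0],[0,0,-0.13],-1],
    [[0.03,-0.498,0],[0,0,-0.13],-1],
    [[0.03,-0.498,0],[0,0,-0.13],-1]
  ]
}}

```text
clock: 18.43
tcp_pos: [0.468, 0.2309, 0.1489]
ee_rot: [-0.045, 0.999, -0.001, -0.001]
ft_force: [1.1, 0.4, -0.7]
grip_width: 0.505
grasp_force: 46.7
```

Emit:
{"name": "apply_moves", "arguments": {
  "plan": [
    [[0.06,-0.496,0],[0,0,-0.13],-1],
    [[0.06,-0.496,0],[0,0,-0.13],-1],
    [[0.06,-0.496,0],[0,0,-0.13],-1],
    [[0.06,-0.496,0],[0,0,-0.13],-1],
    [[0.06,-0.496,0],[0,0,-0.13],-1]
  ]
}}

```text
clock: 18.85
tcp_pos: [0.4624, 0.0314, 0.1492]
ee_rot: [-0.077, 0.997, -0.0, -0.0]
ft_force: [1.3, 0.6, -1.2]
grip_width: 0.509
grasp_force: 46.7
```

Emit:
{"name": "apply_moves", "arguments": {
  "plan": [
    [[0.075,-0.383,0],[0,0,-0.101],-1],
    [[0.075,-0.383,0],[0,0,-0.101],-1],
    [[0.075,-0.383,0],[0,0,-0.101],-1],
    [[0.075,-0.383,0],[0,0,-0.101],-1],
    [[0.075,-0.383,0],[0,0,-0.101],-1]
  ]
}}

```text
clock: 19.27
tcp_pos: [0.4575, -0.1275, 0.1494]
ee_rot: [-0.099, 0.995, -0.002, 0.0]
ft_force: [1.1, 0.1, -1.3]
grip_width: 0.507
grasp_force: 46.8
```

Emit:
{"name": "apply_moves", "arguments": {
  "plan": [
    [[0,0,0],[0,0,0],-1],
    [[0,0,0],[0,0,0],-1]
  ]
}}

```text
clock: 19.43
tcp_pos: [0.4567, -0.1217, 0.149]
ee_rot: [-0.102, 0.995, 0.001, -0.0]
ft_force: [0.0, 0.6, 0.5]
grip_width: 0.508
grasp_force: 46.8
```

```bash
python3 - <<'E'
from h import *
w=env.get_image("wrist");np.savez("w5.npz",**w)
from held import held
held("w5")
s=env.sense();print(s["clock"],s["tcp_pos"],s["ee_rot"].round(4),s["grip_width"],s["ft_force"])
d=np.array([np.cos(np.radians(11.8)),np.sin(np.radians(11.8))]);n=np.array([-d[1],d[0]]);p=np.array([.566,-.144])-.055*d-.0012*n
plan((p[0],p[1],.0646,191.8))
E
```

```text
tool-frame centre [ 0.0012 -0.0002 -0.0145] yaw,pitch deg [0.14 0.12] 15285 rms 0.0009
top: z slope [-0.0022 -0.0364] x rear [-0.0289  0.0419]
19.4833 [ 0.45680417 -0.12113154  0.14904675] [-1.031e-01  9.947e-01  5.000e-04 -4.000e-04] 0.507214509228115 [ 0.14585867  0.18316577 -0.4465069 ]
[-0.1181, -0.1151, 0.2109] [0.002, -0.002, 0.001] rows 3
end [ 0.5124 -0.1564  0.0646]
```

Emit:
{"name": "apply_moves", "arguments": {
  "plan": [
    [[-0.118,-0.115,0.209],[0,0,0],-1],
    [[-0.118,-0.115,0.209],[0,0,0],-1],
    [[-0.118,-0.115,0.209],[0,0,0],-1],
    [[-0.118,-0.115,0.209],[0,0,0],-1],
    [[-0.118,-0.115,0.209],[0,0,0],-1]
  ]
}}

```text
clock: 19.9
tcp_pos: [0.512, -0.1556, 0.0646]
ee_rot: [-0.104, 0.995, 0.001, -0.002]
ft_force: [-0.7, -0.3, -0.5]
grip_width: 0.504
grasp_force: 46.7
```

Emit:
{"name": "apply_moves", "arguments": {
  "plan": [
    [[0,0,0],[0,0,0],-1]
  ]
}}

```text
clock: 19.98
tcp_pos: [0.5124, -0.156, 0.0662]
ee_rot: [-0.104, 0.995, 0.0, -0.0]
ft_force: [0.9, -0.7, -0.6]
grip_width: 0.506
grasp_force: 46.7
```

```bash
python3 st.py
```

```text
t 20.0333 ins -14.7 lat -1.2 z 0.0668 F tool [-1.   0.   1.5] M tool [ 0.05 -0.    0.03] rot [-1.035e-01  9.946e-01 -0.000e+00  1.000e-04]
```

Emit:
{"name": "apply_moves", "arguments": {
  "plan": [
    [[-0.0125,0,0.0025],[0,0,0],-1],
    [[-0.025,0,0.0025],[0,0,0],-1],
    [[-0.0375,0,0.0025],[0,0,0],-1],
    [[-0.05,0,0.0025],[0,0,0],-1],
    [[-0.0625,0,0.0025],[0,0,0],-1]
  ]
}}

```text
clock: 20.45
tcp_pos: [0.5382, -0.1523, 0.0652]
ee_rot: [-0.103, 0.995, -0.0, 0.0]
ft_force: [-0.3, 0.5, -0.8]
grip_width: 0.505
grasp_force: 46.7
```

```bash
python3 st.py
```

```text
t 20.5 ins 11.8 lat -2.4 z 0.0651 F tool [-0.8  1.6  1.1] M tool [-0.14 -0.1  -0.02] rot [-1.030e-01  9.947e-01  1.000e-04  7.000e-04]
```

Emit:
{"name": "apply_moves", "arguments": {
  "plan": [
    [[-0.0075,0,0],[0,0,0],-1],
    [[-0.015,0,0],[0,0,0],-1],
    [[-0.0225,0,0],[0,0,0],-1],
    [[-0.025,0,0],[0,0,0],-1],
    [[-0.025,0,0],[0,0,0],-1]
  ]
}}

```text
clock: 20.92
tcp_pos: [0.5471, -0.1499, 0.0646]
ee_rot: [-0.103, 0.995, 0.0, -0.0]
ft_force: [-0.4, 2.2, -0.7]
grip_width: 0.509
grasp_force: 46.9
```

```bash
python3 st.py
```

```text
t 20.9667 ins 20.3 lat -1.9 z 0.0646 F tool [0.1 2.9 1.6] M tool [-0.54  0.01 -0.04] rot [-1.028e-01  9.947e-01  5.000e-04 -0.000e+00]
```

Emit:
{"name": "apply_moves", "arguments": {
  "plan": [
    [[0,0.004,-0.0015],[0,0,0],-1],
    [[0,0.004,-0.0015],[0,0,0],-1],
    [[0,0.004,-0.0015],[0,0,0],-1]
  ]
}}

```text
clock: 21.22
tcp_pos: [0.5473, -0.1493, 0.0657]
ee_rot: [-0.103, 0.995, -0.001, 0.0]
ft_force: [0.3, 0.3, -1.4]
grip_width: 0.508
grasp_force: 46.8
```

```bash
python3 st.py
```

```text
t 21.2667 ins 20.5 lat -1.3 z 0.0656 F tool [ 0.5 -0.1  0.9] M tool [ 0.01  0.01 -0.03] rot [-1.025e-01  9.947e-01 -4.000e-04  3.000e-04]
```

Emit:
{"name": "apply_moves", "arguments": {
  "plan": [
    [[-0.005,0,0],[0,0,0],-1],
    [[-0.01,0,0],[0,0,0],-1],
    [[-0.015,0,0],[0,0,0],-1],
    [[-0.02,0,0],[0,0,0],-1],
    [[-0.02,0,0],[0,0,0],-1]
  ]
}}

```text
clock: 21.68
tcp_pos: [0.5553, -0.1472, 0.0654]
ee_rot: [-0.103, 0.995, -0.0, 0.0]
ft_force: [0.3, -0.5, -1.2]
grip_width: 0.501
grasp_force: 46.8
```

```bash
python3 st.py
```

```text
t 21.7333 ins 28.6 lat -0.9 z 0.0654 F tool [0.3 0.2 1.2] M tool [-0.02  0.05  0.03] rot [-1.028e-01  9.947e-01 -1.000e-04  1.000e-04]
```

Free again. I expect the hard stop near ins 38, so I'll use small steps.

Emit:
{"name": "apply_moves", "arguments": {
  "plan": [
    [[-0.005,0,0],[0,0,0],-1],
    [[-0.01,0,0],[0,0,0],-1],
    [[-0.0125,0,0],[0,0,0],-1],
    [[-0.0125,0,0],[0,0,0],-1]
  ]
}}

```text
clock: 22.07
tcp_pos: [0.5599, -0.1461, 0.0654]
ee_rot: [-0.103, 0.995, -0.0, 0.0]
ft_force: [0.2, -0.1, -0.6]
grip_width: 0.508
grasp_force: 46.8
```

```bash
python3 st.py
```

```text
t 22.1167 ins 33.4 lat -0.8 z 0.0654 F tool [ 0.5 -0.1  0.8] M tool [ 0.01 -0.02 -0.08] rot [-0.1027  0.9947 -0.      0.    ]
```

Emit:
{"name": "apply_moves", "arguments": {
  "plan": [
    [[-0.0025,0,0],[0,0,0],-1],
    [[-0.005,0,0],[0,0,0],-1],
    [[-0.0075,0,0],[0,0,0],-1],
    [[-0.0075,0,0],[0,0,0],-1]
  ]
}}

```text
clock: 22.45
tcp_pos: [0.5627, -0.1456, 0.0654]
ee_rot: [-0.103, 0.995, -0.0, 0.0]
ft_force: [0.4, 0.2, -1.7]
grip_width: 0.505
grasp_force: 46.8
```

```bash
python3 st.py
```

```text
t 22.5 ins 36.4 lat -0.8 z 0.0654 F tool [ 0.  -0.9  1.5] M tool [0.   0.01 0.01] rot [-0.1027  0.9947 -0.      0.    ]
```

Emit:
{"name": "apply_moves", "arguments": {
  "plan": [
    [[-0.0025,0,0],[0,0,0],-1],
    [[-0.005,0,0],[0,0,0],-1],
    [[-0.005,0,0],[0,0,0],-1]
  ]
}}

```text
clock: 22.75
tcp_pos: [0.5638, -0.145, 0.0652]
ee_rot: [-0.103, 0.995, 0.0, -0.001]
ft_force: [-2.7, -0.0, 0.0]
grip_width: 0.505
grasp_force: 46.9
```

```bash
python3 st.py
```

```text
t 22.8 ins 37.7 lat -0.5 z 0.0652 F tool [2.6 0.3 0.2] M tool [-0.11  0.43 -0.02] rot [-1.027e-01  9.947e-01  2.000e-04 -7.000e-04]
```

Emit:
{"name": "apply_moves", "arguments": {
  "plan": [
    [[-0.0025,0,0],[0,0,0],-1],
    [[-0.004,0,0],[0,0,0],-1],
    [[-0.004,0,0],[0,0,0],-1]
  ]
}}

```text
clock: 23.05
tcp_pos: [0.5641, -0.1449, 0.0651]
ee_rot: [-0.103, 0.995, -0.0, -0.002]
ft_force: [-7.2, -1.1, 2.0]
grip_width: 0.505
grasp_force: 47.2
```

```bash
python3 st.py
```

```text
t 23.1 ins 37.9 lat -0.4 z 0.0651 F tool [ 7.2  0.6 -2.2] M tool [-0.18  1.32 -0.05] rot [-0.1025  0.9947 -0.     -0.002 ]
```

Sleeve B stopped hard at about 36 mm (28 mm short, 7 N), so it's the swollen one. I'll withdraw it and take it to the red tray.

Emit:
{"name": "apply_moves", "arguments": {
  "plan": [
    [[0.015,0,0],[0,0,0],-1],
    [[0.04,0,0],[0,0,0],-1],
    [[0.075,0,0],[0,0,0],-1],
    [[0.12,0,0],[0,0,0],-1],
    [[0.18,0,0],[0,0,0],-1]
  ]
}}

```text
clock: 23.52
tcp_pos: [0.4968, -0.16, 0.0658]
ee_rot: [-0.103, 0.995, -0.001, 0.002]
ft_force: [-0.3, -0.5, -1.0]
grip_width: 0.502
grasp_force: 46.8
```

Emit:
{"name": "apply_moves", "arguments": {
  "plan": [
    [[0.03,0,0],[0,0,0],-1],
    [[0.03,0,-0.1],[0,0,0],-1],
    [[0.03,0,-0.2],[0,0,0],-1],
    [[0.03,0,-0.2],[0,0,0],-1],
    [[0.03,0,-0.2],[0,0,0],-1]
  ]
}}

```text
clock: 23.93
tcp_pos: [0.4864, -0.1633, 0.1482]
ee_rot: [-0.103, 0.995, -0.002, 0.003]
ft_force: [-0.2, -0.9, -1.1]
grip_width: 0.502
grasp_force: 46.9
```

```bash
python3 st.py; python3 - <<'E'
from h import *
plan((.492,.180,.145,178))
E
```

```text
t 23.9833 ins -43.1 lat -1.5 z 0.1464 F tool [0.  0.7 1.9] M tool [ 0.02 -0.01 -0.02] rot [-1.026e-01  9.947e-01 -8.000e-04  1.600e-03]
[-0.1122, 0.4873, 0.0014] [-0.002, 0.004, 0.281] rows 5
[-0.0305, 0.3551, 0.0012] [-0.001, 0.003, 0.2] rows 4
end [0.492 0.18  0.145]
```

Emit:
{"name": "apply_moves", "arguments": {
  "plan": [
    [[-0.112,0.487,0],[0,0,0.281],-1],
    [[-0.112,0.487,0],[0,0,0.281],-1],
    [[-0.112,0.487,0],[0,0,0.281],-1],
    [[-0.112,0.487,0],[0,0,0.281],-1],
    [[-0.112,0.487,0],[0,0,0.281],-1]
  ]
}}

```text
clock: 24.4
tcp_pos: [0.4865, 0.0402, 0.1438]
ee_rot: [-0.033, 0.999, 0.0, -0.001]
ft_force: [0.4, -0.0, -1.0]
grip_width: 0.505
grasp_force: 46.8
```

Emit:
{"name": "apply_moves", "arguments": {
  "plan": [
    [[-0.03,0.355,0],[0,0,0.2],-1],
    [[-0.03,0.355,0],[0,0,0.2],-1],
    [[-0.03,0.355,0],[0,0,0.2],-1],
    [[-0.03,0.355,0],[0,0,0.2],-1],
    [[-0.03,0.355,0],[0,0,0.2],-1]
  ]
}}

```text
clock: 24.82
tcp_pos: [0.4894, 0.1842, 0.1437]
ee_rot: [0.014, 1.0, 0.001, -0.001]
ft_force: [-0.0, -0.3, -1.2]
grip_width: 0.503
grasp_force: 46.8
```

Emit:
{"name": "apply_moves", "arguments": {
  "plan": [
    [[0,0,0.1],[0,0,0],-1],
    [[0,0,0.165],[0,0,0],-1],
    [[0,0,0.165],[0,0,0],-1],
    [[0,0,0.165],[0,0,0],-1]
  ]
}}

```text
clock: 25.15
tcp_pos: [0.4884, 0.1793, 0.0775]
ee_rot: [0.018, 1.0, -0.001, -0.003]
ft_force: [0.2, -1.0, -1.0]
grip_width: 0.508
grasp_force: 46.8
```

```bash
python3 - <<'E'
from h import *
w=env.get_image("wrist");np.savez("w6.npz",**w)
from held import held
held("w6")
s=env.sense();print(s["clock"],s["tcp_pos"],s["ee_rot"].round(4),s["ft_force"])
plan((.493,.180,.0205,178))
E
```

```text
tool-frame centre [ 0.0029 -0.0003 -0.0129] yaw,pitch deg [0.05 0.34] 14986 rms 0.0008
top: z slope [-0.0043 -0.0349] x rear [-0.0276  0.0434]
25.2 [0.49012542 0.17963021 0.07909677] [ 1.780e-02  9.998e-01 -3.000e-04 -9.000e-04] [ 0.2424457   0.72363023 -0.68053392]
[-0.0074, 0.0013, 0.1465] [-0.001, -0.004, -0.002] rows 2
end [0.493  0.18   0.0205]
```

Emit:
{"name": "apply_moves", "arguments": {
  "plan": [
    [[-0.007,0.001,0.06],[0,0,0],-1],
    [[-0.007,0.001,0.11],[0,0,0],-1],
    [[-0.007,0.001,0.135],[0,0,0],-1],
    [[-0.007,0.001,0.146],[0,0,0],-1],
    [[-0.007,0.001,0.146],[0,0,0],-1]
  ]
}}

```text
clock: 25.62
tcp_pos: [0.4935, 0.1804, 0.0212]
ee_rot: [0.018, 1.0, -0.0, -0.0]
ft_force: [-0.5, -0.6, -1.1]
grip_width: 0.505
grasp_force: 46.9
```

```bash
python3 st.py
```

```text
t 25.6667 ins 35.9 lat 332.5 z 0.0218 F tool [ 0.9 -0.2  0.4] M tool [ 0.01 -0.    0.02] rot [1.760e-02 9.998e-01 1.000e-04 3.000e-04]
```

Emit:
{"name": "apply_moves", "arguments": {
  "plan": [
    [[0,0,0],[0,0,0],0.3],
    [[0,0,0],[0,0,0],0.3],
    [[0,0,0],[0,0,0],0.3],
    [[0,0,0],[0,0,0],0.3]
  ]
}}

```text
clock: 26.0
tcp_pos: [0.494, 0.1808, 0.0217]
ee_rot: [0.017, 1.0, 0.0, 0.001]
ft_force: [-0.2, -0.4, 0.1]
grip_width: 0.65
grasp_force: 0.0
```

Emit:
{"name": "apply_moves", "arguments": {
  "plan": [
    [[0,0,-0.05],[0,0,0],0.3],
    [[0,0,-0.15],[0,0,0],0.3],
    [[0,0,-0.25],[0,0,0],0.3],
    [[0,0,-0.35],[0,0,0],0.3],
    [[0,0,-0.45],[0,0,0],0.3]
  ]
}}

```text
clock: 26.42
tcp_pos: [0.4929, 0.1806, 0.2032]
ee_rot: [0.017, 1.0, 0.0, 0.0]
ft_force: [0.7, 0.9, -0.6]
grip_width: 0.647
grasp_force: 0.0
```

Emit:
{"name": "apply_moves", "arguments": {
  "plan": [
    [[0.3,0,-0.15],[0,0,0],0.3],
    [[0.3,0,-0.15],[0,0,0],0.3],
    [[0.3,0,-0.15],[0,0,0],0.3],
    [[0.3,0,-0.15],[0,0,0],0.3],
    [[0.3,0,-0.15],[0,0,0],0.3]
  ]
}}

```text
clock: 26.83
tcp_pos: [0.3722, 0.1852, 0.2629]
ee_rot: [0.017, 1.0, 0.001, 0.002]
ft_force: [0.4, 0.3, 0.2]
grip_width: 0.654
grasp_force: 0.0
```

```bash
python3 st.py; python3 - <<'E'
from h import *
w=env.get_image("wrist");save(w,"w7.png")
E
```

```text
t 26.8833 ins -80.9 lat 361.5 z 0.262 F tool [-0.7 -0.6 -0.1] M tool [-0.01 -0.06  0.06] rot [1.690e-02 9.999e-01 4.000e-04 1.600e-03]
```

View pics/w7.png

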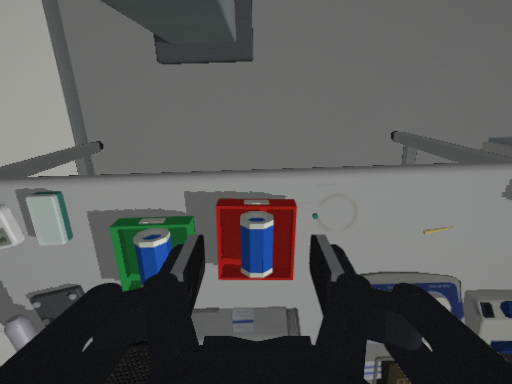

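The view shows both sleeves lying flat in their trays: A in green at (154,255) and B in red at (257,243). The strip case at (50,217) and the timer at the left edge are undisturbed. I'll hand in the job.

```bash
python3 -c "
from station import env
print(env.finish_job())"
```

```text
the job is handed in; nothing more can be done
None
```

I gauged both sleeves and handed the job in: the first went fully home against the collar and is in the green tray, the second stuck about 28 mm short and is in the red tray, with about 7 N measured against each stop.

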